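# Cradle the inking roller and bring the ink knife over it

## Robot

A 6-joint arm with a two-finger parallel gripper is mounted at the origin on the work surface. World frame = base frame: x ahead of the robot, y to its left, z up, the work surface at z = 0. Lengths are in mm, angles in rad, forces in N, time in s.
With the tool pointing down it reaches from about 325 to 775 mm from the base axis. Payload 9.3 kg.
Tool frame: the origin (TCP) lies midway between the tips of the shut fingers; the grasp point (between the pads) lies 19 mm behind it; z points along the fingers, y is the direction in which the jaws open and shut (so a half turn about z gives the same grasp; the last joint's range is limited). The gripper opens to 85 mm and grips with 20 to 120 N. Pads are 22 mm wide; open, the fingers measure 114 mm over their backs; the gripper's body (76 mm by 85 mm) begins 54 mm behind the grasp point. The pads swing forward as they close: fully open they stand 13 mm farther back than shut.
Start: joints at [-1.447, 0.259, 0.021, 1.334, 0, 1.418], TCP at [150.297, -529.063, 231.279] pointing down, gripper open.
Joint ranges: [-3.04, 3.04], [-0.91, 1.82], [-1.04, 1.36], [-1.92, 1.95], [-1.52, 1.45], [-3.14, 3.14]. Speed limits (rad/s): [2.22, 2.22, 2.79, 3.14, 3.14, 3.14].

## Interface

Orientations are given as [roll, pitch, yaw] about the fixed x, y, z axes, in that order (R = Rz(yaw) Ry(pitch) Rx(roll)).
In Python, from station import ctrl gives the robot as it stands.
- The arm moves only by the tool carry_out, never from a script. Its arguments are lists of equal length, an entry for each row: "translation": the shift along the tool's x, y, z in mm, a list of three; "spin": the turn about the tool's z in rad. In form: {"translation": [[tx, ty, tz], ...], "spin": [spin, ...]}. A call has 1 to 20 rows; each row shifts and turns the commanded pose from where the row before left it, along the tool's axes as they then stand; what a row does not reach is not made up. A row lasts 1/12 s, in which the tool goes at most 41.7 mm and 7.16 degrees, less where a joint would pass 70% of its speed; a pose out of reach is approached as far as the arm can. A call is refused whole if a number of a shift passes 41.7 or a number of a turn 0.125, either way. A call with a gripper value outside its range is refused whole. "fingers" is the closure in counts, from 0 (fully open) to 255 (shut), set as the call begins (left out, the last holds). The fingers move at their own pace and stop on an object; "newtons" is the grip in N (left out, the last holds). Time passes only in rows, so rows that do not move let the fingers close. It gives the time, the measured TCP pose, the force and the opening at its end, in the units of the state.
- ctrl.read_state(): the state, without advancing time (a new reading comes with each control period).
- ctrl.snapshot(name): name is "scene" or "side" or "wrist"; returns the picture (420x560x3 uint8, blue, green, red); there is no depth.
- ctrl.camera_info(name): a dict with "intrinsics" (3x3 intrinsics, pixels), "world_to_cam" (4x4, takes a point from world to camera coordinates). Camera axes: x right, y down, z forward; pixel columns grow to the right and rows downward; lengths in mm; the calibration is good to about 2 mm. A picture is of the moment at which its call begins: read the wrist's pose just before it. camera_info takes no time and is no camera call; for the wrist camera it gives the pose at the moment of the call.
- ctrl.finish_job(): hands the job in, once; it reports no verdict.
The state is a dict: "time_s": time; "joint_pos": joint angles; "joint_velocities": joint speeds; "tau": joint torques, N m; "eef_pos": TCP position; "tcp_rot": TCP orientation; "contact_force": force on the tool from outside, world axes, zero at the start; "torque": the same for the moment, N m; "gripper_width": finger opening in mm.
Only numpy, scipy, OpenCV 4.12 (cv2) and the standard library are available. Lean on these libraries where they do the work, as an engineer would, in place of code of your own. Each camera call takes 0.05 s, during which the arm holds its last target.

## Task

Get the inking roller ready for cleaning: lay the standing roller on its side in the V-shaped wooden cradle, without dropping it or knocking it over, and let go of it. Then draw the ink knife out of its sloping block and finish while still holding it: knife level, blade flat and over the middle of the roller, about ten centimetres above it, carried by the gripper alone. Leave the ink tin, the composing stick and the planer block where they are.

Things in the scene. Friction and masses are not known exactly. Their poses are not given: they have to be found in the camera images.
- roller_center (a point): Centre of the inking roller: black rubber cylinder 44 mm in diameter, 110 mm long, on a bare steel shaft 30 mm in diameter that sticks out 15 mm at each end (140 mm in all, 0.28 to 0.52 kg, ends alike). z is the roller's axis. It starts standing upright on a shaft end on the bench, this point 70 mm up. Roller and ink tin may stand in either of two places.
- roller: The same roller; origin at the centre of one shaft end (the lower one at the start), z along the roller's axis toward the other end, the centre 70 mm along it.
- cradle_seat (a point): Where the roller's centre belongs when it lies in the cradle, 60 mm above the bench; its axis then lies along this point's y axis (either way round). Two wooden V supports (sides at 45 degrees, each 14 mm long along y) stand 38 mm either side of here along y and carry the rubber; their upper edges are 6 mm below this point and 30 mm to either side in x.
- cradle: The fixed wooden V cradle: base 64 x 136 mm (x, y), 12 mm high; between the two V supports 62 mm along y are free down to the base, for the fingers. Origin under its centre on the bench, 60 mm below cradle_seat, same axes.
- block: Fixed wooden knife block, base 130 x 70 mm (x, y); origin under the base's centre on the bench. Its slot leans 35 degrees from vertical toward the block's own +x; the mouth is at x = 20, y = 0, z = 92 mm of this frame, 34 mm wide along y, 5 mm across, 95 mm deep, with a wooden rim 29 x 56 mm around it. Nothing but its weight holds the knife in.
- knife_handle (a point): Middle of the ink knife's wooden handle (105 mm long, 24 mm wide along y, 18 mm thick along z). x points along the knife, from the blade to the handle's end; z is square to the blade's flat. At the start the handle sticks up out of the block, leaning 35 degrees from vertical toward the block's +x, this point 135 mm above the bench; y is level, like the block's y.
- knife_blade (a point): Middle of the knife's flat steel blade (90 mm long, 28 mm wide, 3 mm thick, round end; wholly in the slot at the start), 45 mm from the shoulder, 97.5 mm from knife_handle along the knife's -x; axes as knife_handle.
- knife: The whole knife (0.12 kg): origin at the shoulder where handle and blade meet, 52.5 mm from knife_handle; balance point close to the shoulder; axes as knife_handle.
- tin: Closed flat steel ink tin, 71 mm in diameter, 48 mm high, standing on the bench; origin under its centre. To be left alone.
- stick: Composing stick: shallow steel tray, 52 x 150 mm (x, y), 16 mm high, lying on the bench; origin under its centre. To be left alone.
- planer: Wooden planer block with a cork top, 50 x 85 mm (x, y), 34 mm high, lying on the bench; origin under its centre. To be left alone.
Mind the look-alikes: they are no part of the job. What is shaped like the knife but orange or white is not meant. Leave any orange or yellow look-alike of the roller alone.

How it is judged (in metres and radians):
On the way, in this order (a step that is already met when the one before it is completed fails the run):
1. the roller lies in the cradle, let go (angle between the z axis of roller and the y axis of cradle, either way round below 0.12 rad and distance between roller_center and cradle_seat below 0.016 m and z of roller_center in the frame of cradle below 0.066 m and contact force between roller and the fingers below 0.1 N and linear speed of roller below 0.03 m/s), for 0.2 s.
2. the knife is drawn out of its block and carried by the gripper (distance of knife_blade from where it was at the start of the episode above 0.09 m and height (world z) of knife_handle above 0.1 m and contact force between knife and the fingers above 1 N and contact force between knife and block below 0.1 N), for 0.1 s.
At the end, for the whole second after the job is handed in: Roller free in the cradle (centre within 16 mm of the seat, axis within 0.12 rad); the gripper alone holds the knife still, level within 0.22 rad, blade's flat within 0.3 rad, the blade's middle within 35 mm sideways of the roller's centre and 50 to 150 mm above its top (angle between the z axis of roller and the y axis of cradle, either way round below 0.12 rad and distance between roller_center and cradle_seat below 0.016 m and contact force between roller and the arm below 0.1 N and contact force between roller and the fingers below 0.1 N and contact force between knife and the fingers above 1 N and contact force between knife and roller below 0.05 N and contact force between knife and cradle below 0.05 N and contact force between knife and block below 0.05 N and angle between knife_blade's own x axis and vertical between 1.35 and 1.79 rad and (angle between knife_blade's own z axis and vertical below 0.3 rad or angle between knife_blade's own z axis and vertical above 2.84 rad) and horizontal distance between knife_blade and roller_center below 0.035 m and height (world z) of knife_blade between 0.132 and 0.232 m and linear speed of knife below 0.03 m/s); the arm keeps its last pose, push and grip.
It fails at once if the roller topples: it leans 30 to 70 degrees from upright with no finger touching it (contact force between roller and the fingers below 0.02 N and (angle between roller_center's own z axis and vertical between 0.52 and 1.22 rad or angle between roller_center's own z axis and vertical between 1.92 and 2.62 rad)).
It fails at once if the roller is dropped or thrown (moves faster than 0.65 m/s while not held) (linear speed of roller above 0.65 m/s and contact force between roller and the fingers below 0.05 N).
It fails at once if the ink tin is shifted by more than 30 mm (distance of tin from where it was at the start of the episode above 0.03 m).
It fails at once if the composing stick is shifted by more than 30 mm (distance of stick from where it was at the start of the episode above 0.03 m).
It fails at once if the planer block is shifted by more than 30 mm (distance of planer from where it was at the start of the episode above 0.03 m).
It also fails if it takes over 72 s, if anything falls off the work surface, if the arm or the gripper's body presses on something with over 40 N, if the wrist force passes 120 N, or if a joint passes its speed limit or range.

## Working session

There is one attempt and no reset: what is moved stays moved. The work goes in short steps, Python scripts to look and compute and a tool call to move; the robot and the scene stay as the last step left them, time stands still between calls to the robot, and variables do not carry over. Pictures are saved under pics/ and viewed, and the job is handed in when it is done.

Besides the shell and the picture viewer there is one more tool, called after "Emit:" as name([rows], argument=value, ...), one row to a line, values as JSON. carry_out: Moves the arm, as the interface text tells. Its arguments: {"type":"object","properties":{"translation":{"type":"array","items":{"type":"array","items":{"type":"number"}}},"spin":{"type":"array","items":{"type":"number"}},"fingers":{"type":"number"},"newtons":{"type":"number"}},"required":["translation","spin"]}

```bash
ls -la; mkdir -p pics; python3 - <<'E'
from station import ctrl
import cv2
s=ctrl.read_state(); print(s)
for n in ["scene","side","wrist"]:
    i=ctrl.camera_info(n); print(n,i["intrinsics"],i["world_to_cam"])
    cv2.imwrite(f"pics/{n}0.png",ctrl.snapshot(n))
E
```

```text
total 12
drwxr-xr-x  3 agent agent 4096 Dec  7 09:40 .
drwxr-xr-x 23 root  root  4096 Dec  7 09:40 ..
drwxr-xr-x  2 agent agent 4096 Dec  7 09:40 pics
{'time_s': 0.0, 'joint_pos': array([-1.44660944e+00,  2.59183673e-01,  2.07348243e-02,  1.33369373e+00,
       -1.83641356e-06,  1.41820215e+00]), 'joint_velocities': array([-0.00063574,  0.00081345, -0.00150422,  0.00060989,  0.00052206,
       -0.00088687]), 'tau': array([-5.70629545e-04, -5.55639267e+01,  3.44531286e+01,  1.37172683e-02,
       -2.30151836e-04, -7.64053652e-06]), 'eef_pos': array([ 150.25490672, -528.77524052,  230.66019447]), 'tcp_rot': array([-3.14026177e+00, -2.02818797e-04,  2.76780932e-01]), 'contact_force': array([ 0.22246262,  0.40554765, -0.17453828]), 'torque': array([ 0.02769349, -0.00433012, -0.01121038]), 'gripper_width': 85.31580814792032}
scene [[418.11440708   0.         276.23577033]
 [  0.         418.11440708 211.20148098]
 [  0.           0.           1.        ]] [[-7.02967798e-01  7.11039931e-01  1.60776675e-02  3.08467591e+02]
 [ 5.03309971e-01  5.13313741e-01 -6.95117311e-01 -2.02305319e+02]
 
[... 236 characters left out ...]
    0.           1.        ]] [[-9.99807200e-01 -1.70528688e-02 -9.73460493e-03  5.03073617e+02]
 [-3.24923508e-03  6.32605661e-01 -7.74467249e-01  4.99699653e+01]
 [ 1.93650546e-02 -7.74286302e-01 -6.32539103e-01  1.48762942e+03]
 [ 0.00000000e+00  0.00000000e+00  0.00000000e+00  1.00000000e+00]]
wrist [[328.15016126   0.         279.27736805]
 [  0.         328.15016126 207.02985137]
 [  0.           0.           1.        ]] [[ 2.74257356e-01 -9.61653743e-01 -2.23176270e-03 -5.49770208e+02]
 [-9.15838486e-01 -2.61897544e-01  3.04383875e-01 -3.99384726e+01]
 [-2.93296386e-01 -8.14355825e-02 -9.52546837e-01  3.80348352e+02]
 [ 0.00000000e+00  0.00000000e+00  0.00000000e+00  1.00000000e+00]]
```

View pics/scene0.png

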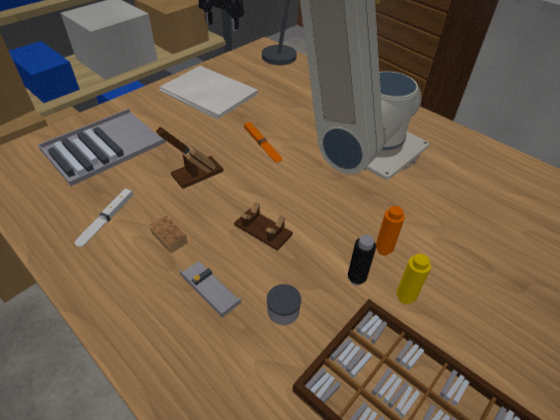

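View pics/side0.png

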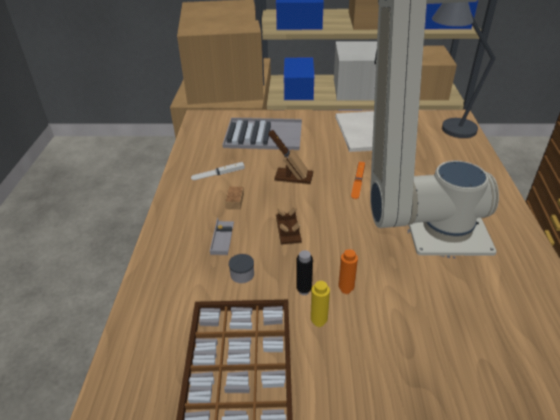

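View pics/wrist0.png

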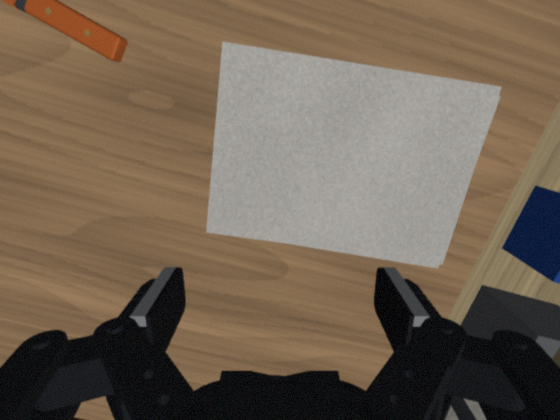

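The black cylinder with the steel end at scene (361,260) / side (304,272) fits the roller. The cradle is at scene (263,228) / side (288,226), and the knife in its block is at scene (190,155) / side (290,160). The candidates I could confuse with these are:
- **Roller:** orange at scene (390,230) and yellow at (413,278).
- **Knife:** white at scene (105,217) and orange at (262,140).

Next I'll take a close crop to check the choice.

```bash
cat > h.py <<'E'
import numpy as np, cv2, sys
from scipy.spatial.transform import Rotation as R
from scipy.optimize import least_squares
from station import ctrl
def cam(n):
    i=ctrl.camera_info(n); return np.array(i["intrinsics"]),np.array(i["world_to_cam"])
def ray(K,T,uv):
    d=np.linalg.inv(K)@np.array([uv[0],uv[1],1.]); Rm=T[:3,:3]
    o=-Rm.T@T[:3,3]; d=Rm.T@d; return o,d/np.linalg.norm(d)
def onz(c,uv,z):
    o,d=ray(*c,uv); return o+d*(z-o[2])/d[2]
def tri(lst):
    A=np.zeros((3,3));b=np.zeros(3);rs=[]
    for c,uv in lst:
        o,d=ray(*c,uv); P=np.eye(3)-np.outer(d,d); A+=P;b+=P@o; rs.append((o,P))
    X=np.linalg.solve(A,b); return X,[round(float(np.linalg.norm(P@(X-o))),1) for o,P in rs]
def proj(c,X):
    K,T=c; X=np.atleast_2d(X); p=(T[:3,:3]@X.T).T+T[:3,3]; p=(K@p.T).T; return p[:,:2]/p[:,2:]
def crop(img,x0,y0,x1,y1,f,name):
    cv2.imwrite("pics/"+name,cv2.resize(img[y0:y1,x0:x1],None,fx=f,fy=f,interpolation=cv2.INTER_CUBIC))
E
python3 - <<'E'
from h import *
a=cv2.imread("pics/scene0.png");b=cv2.imread("pics/side0.png")
crop(a,140,110,440,330,2.6,"c_scene.png")
crop(b,200,120,380,320,3,"c_side.png")
E
```

```text
(no output)
```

View pics/c_scene.png

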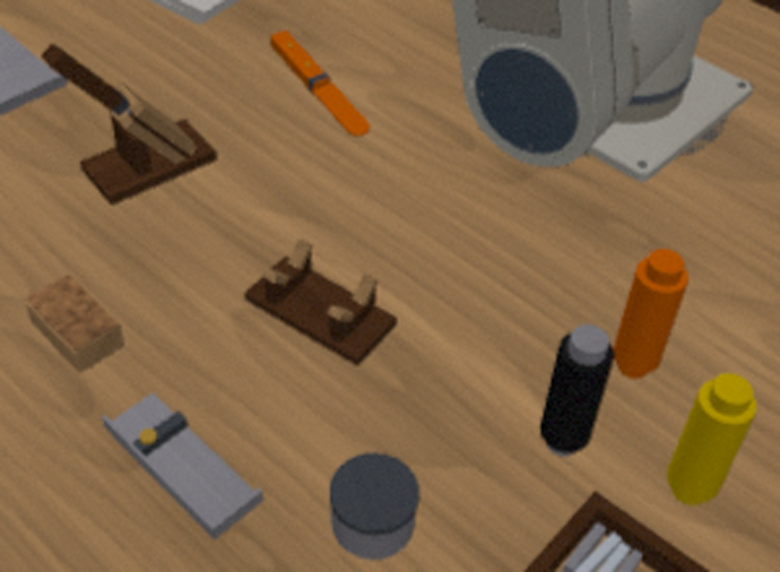

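View pics/c_side.png

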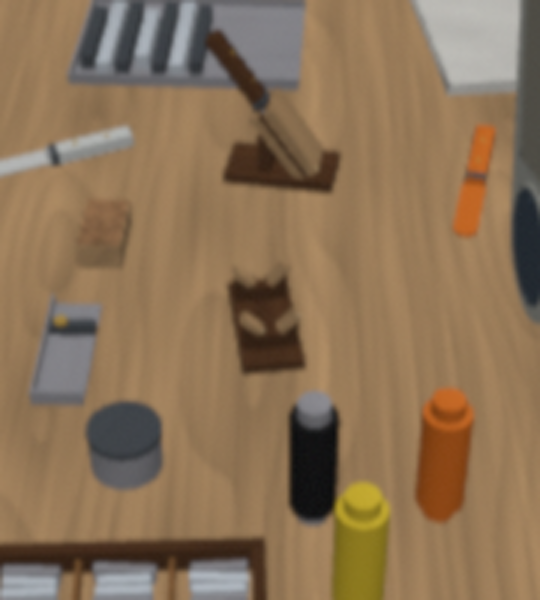

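The crop confirms the choice. The black rubber cylinder with steel ends is the roller, and the dark-wood-handled knife in the sloping block is the knife. I'll measure both roughly, then refine with the wrist camera.

```bash
python3 - <<'E'
from h import *
np.set_printoptions(precision=1,suppress=True)
S=cam("scene");D=cam("side")
s=lambda x,y:(x/2.6+140-.3,y/2.6+110-.3)
d=lambda x,y:(x/3+200-.3,y/3+120-.3)
for n,p,q in [("rollertop",(591,343),(315,407)),("rollerbot",(567,447),(313,517)),("kend",(52,53),(215,40)),("kshoulder",(127,105),(263,103)),
 ("cr near",(396,320),(303,363)),("cr bot",(357,360),(243,370)),("cr left",(247,295),(231,282)),("cr top",(288,257),(287,272)),
 ("bl near",(216,152),(332,188)),("bl left",(113,198),(225,182)),("bl far",(82,166),(232,145)),("bl r",(184,122),(340,153)),("tin",(374,485),(125,432))]:
    X,e=tri([(S,s(*p)),(D,d(*q))]); print(n,X,e)
print(ctrl.read_state()["time_s"])
E
```

```text
rollertop [446.5 261.5 136.2] [0.7, 0.7]
rollerbot [446.5 264.6   0.7] [0.1, 0.1]
kend [ 550.4 -297.2  170.2] [4.3, 4.3]
kshoulder [ 497.3 -267.3  101.3] [0.4, 0.4]
cr near [453.   68.2   9.3] [1.5, 1.5]
cr bot [512.6  75.6   6.9] [2.1, 2.1]
cr left [529.8 -56.1   9.2] [0.6, 0.6]
cr top [470.7 -61.9  16.8] [2.1, 2.1]
bl near [ 416.3 -235.4    8.1] [3.0, 3.0]
bl left [ 540.8 -253.9    5.2] [4.8, 4.8]
bl far [ 535.5 -314.9   12.7] [1.4, 1.4]
bl r [ 405.9 -303.7    7.9] [0.5, 0.5]
tin [616.1 195.7  42.9] [4.5, 4.5]
0.15
```

```bash
cat >> h.py <<'E'
np.set_printoptions(precision=1,suppress=True)
def toolR(s): return R.from_euler('xyz',s["tcp_rot"]).as_matrix()
def go(target,yaw=None):
    "prints shift in tool axes from measured pose to target TCP, and spin"
    s=ctrl.read_state(); M=toolR(s); d=M.T@(np.array(target)-s["eef_pos"])
    out=["tool shift",d, "TCP",s["eef_pos"],"rpy",np.round(s["tcp_rot"],3)]
    if yaw is not None: 
        dy=(yaw-s["tcp_rot"][2]+np.pi)%(2*np.pi)-np.pi; out+=["spin",round(-dy,3)]
    print(*out)
E
python3 - <<'E'
from h import *
s=ctrl.read_state();K,T=cam("wrist");M=toolR(s)
o=-T[:3,:3].T@T[:3,3]; print("cam in tool",M.T@(o-s["eef_pos"]), "axes", np.round(M.T@T[:3,:3].T,2).tolist())
print(M.round(2))
go([440,-300,280],0.277)
E
```

```text
cam in tool [  78.3    0.6 -142.5] axes [[0.0, -0.95, -0.3], [1.0, 0.0, -0.0], [0.0, -0.3, 0.95]]
[[ 1.   0.3 -0. ]
 [ 0.3 -1.   0. ]
 [ 0.  -0.  -1. ]]
tool shift [ 341.2 -141.   -49. ] TCP [ 150.3 -528.9  230.8] rpy [-3.1 -0.   0.3] spin -0.0
```

Emit:
carry_out([
  [34.4,-12.8,-4],
  [34.4,-12.8,-4],
  [34.4,-12.8,-4],
  [34.4,-12.8,-4],
  [34.4,-12.8,-4],
  [34.4,-12.8,-4],
  [34.4,-12.8,-4],
  [34.4,-12.8,-4],
  [34.4,-12.8,-4],
  [34.4,-12.8,-4],
  [34.4,-12.8,-4],
  [34.4,-12.8,-4],
  [0,0,0],
  [0,0,0],
], spin=[0,0,0,0,0,0,0,0,0,0,0,0,0,0], fingers=0, newtons=20)

```text
time_s: 1.32
eef_pos: [506.6, -267.1, 278.8]
tcp_rot: [-3.141, 0.0, 0.28]
contact_force: [-0.2, 0.2, -0.4]
gripper_width: 85.7
```

```bash
cat >> h.py <<'E'
import json
def snap(tag):
    s=ctrl.read_state();K,T=cam("wrist"); im=ctrl.snapshot("wrist"); cv2.imwrite(f"pics/{tag}.png",im)
    np.savez(f"pics/{tag}.npz",K=K,T=T,e=s["eef_pos"],r=s["tcp_rot"]); print(tag,s["time_s"],s["eef_pos"],s["tcp_rot"].round(3)); return im
def ld(tag):
    z=np.load(f"pics/{tag}.npz"); return (z["K"],z["T"])
E
python3 -c "
from h import *
snap('w1')"
```

```text
w1 1.3167 [ 506.6 -267.1  278.8] [-3.1  0.   0.3]
```

View pics/w1.png

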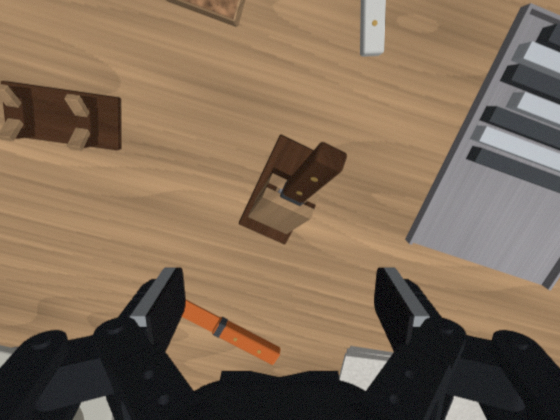

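The block and knife are clear in the wrist view: base corners at (283,136), (241,222) and (287,243), handle end at (333,157), shoulder at (293,193). Next is the cradle.

Emit:
carry_out([
  [11.4,-33.4,0],
  [11.4,-33.4,0],
  [11.4,-33.4,0],
  [11.4,-33.4,0],
  [11.4,-33.4,0],
  [11.4,-33.4,0],
  [11.4,-33.4,0],
  [11.4,-33.4,0],
  [0,0,0],
  [0,0,0],
], spin=[0,0,0,0,0,0,0,0,0,0])

```text
time_s: 2.2
eef_pos: [519.5, 13.9, 279.4]
tcp_rot: [3.141, 0.0, 0.278]
contact_force: [0.4, -0.3, 0.8]
gripper_width: 85.4
```

```bash
python3 -c "
from h import *
snap('w2')"
```

```text
w2 2.2 [519.5  13.9 279.4] [3.1 0.  0.3]
```

View pics/w2.png

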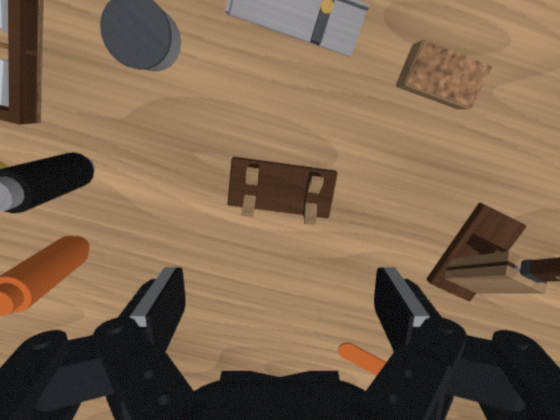

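The cradle is mid-picture with base corners near (233,158), (337,171), (333,217) and (228,204). The block reappears at (480,255), which gives a second view of the knife. I'll crop in for sub-pixel corners.

```bash
python3 - <<'E'
from h import *
a=cv2.imread("pics/w2.png");b=cv2.imread("pics/w1.png")
crop(a,210,140,350,235,5.5,"z2c.png")
crop(a,420,190,560,310,5,"z2b.png")
crop(b,225,120,365,255,4.4,"z1b.png")
crop(b,0,70,140,165,5.5,"z1c.png")
E
```

```text
(no output)
```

View pics/z2c.png

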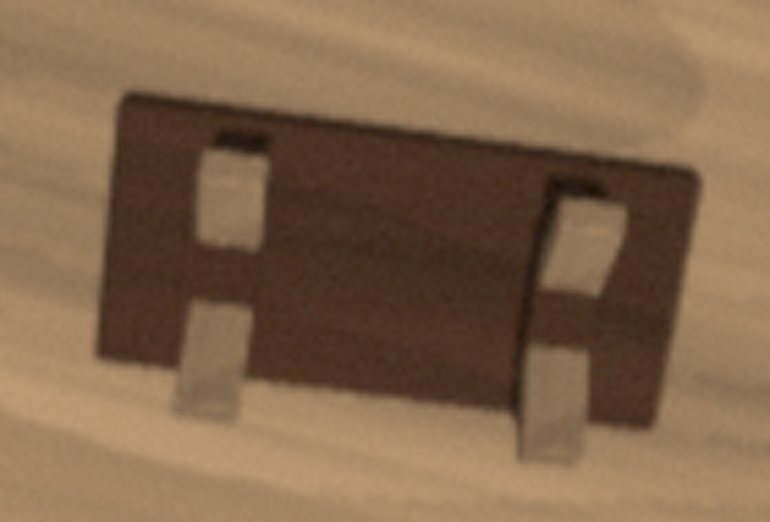

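View pics/z2b.png

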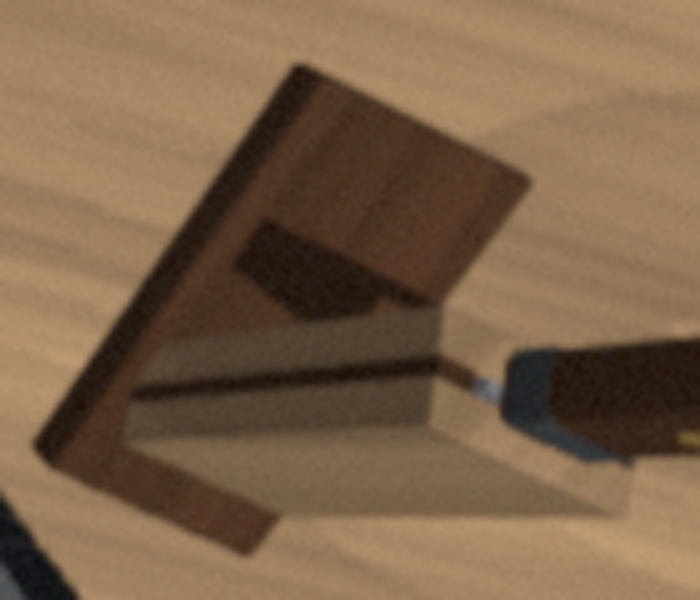

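View pics/z1b.png

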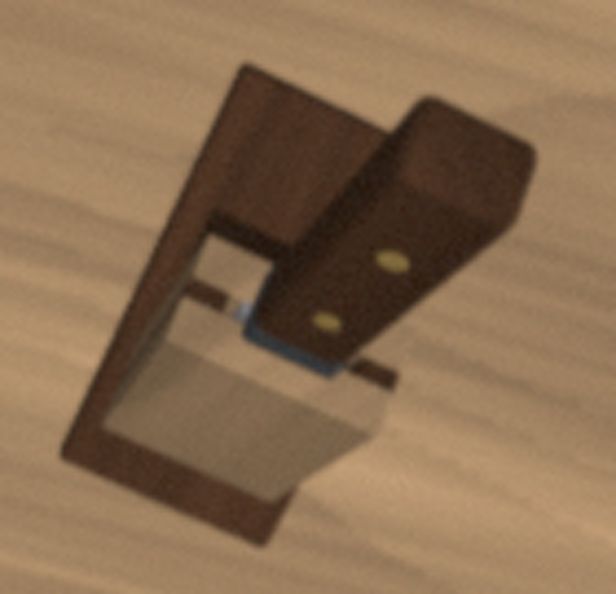

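View pics/z1c.png

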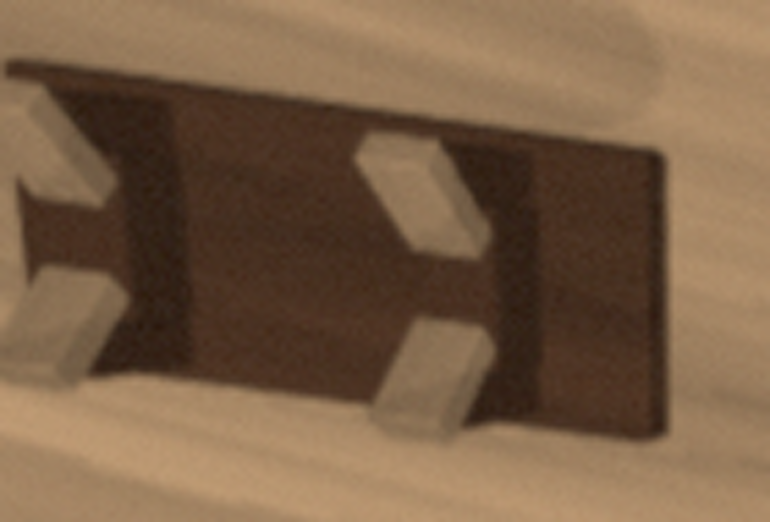

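```bash
python3 - <<'E'
from h import *
W2=ld("w2");W1=ld("w1")
c2=lambda x,y:(x/5.5+210-.4,y/5.5+140-.4)
b2=lambda x,y:(x/5+420-.4,y/5+190-.4)
b1=lambda x,y:(x/4.4+225-.4,y/4.4+120-.4)
c1=lambda x,y:(x/5.5-.4,y/5.5+70-.4)
base=np.array([onz(W2,c2(*p),12) for p in [(122,106),(692,180),(652,430),(98,356)]])
print("base",base,base.mean(0)); 
e=base[0]-base[1]; f=base[3]-base[2]; print("yaw y-axis",np.arctan2(e[1],e[0]),np.arctan2(f[1],f[0]),np.linalg.norm(e),np.linalg.norm(f))
tips=np.array([onz(W2,c2(*p),54) for p in [(236,150),(593,200),(549,462),(206,416)]])
print("tips",tips,tips.mean(0)); e=tips[0]-tips[1]; f=tips[3]-tips[2]; print(np.arctan2(e[1],e[0]),np.arctan2(f[1],f[0]),np.linalg.norm(e),np.linalg.norm(tips[0]-tips[3]))
print("tri tip R-up", tri([(W2,c2(593,200)),(W1,c1(400,135))]), tri([(W2,c2(549,462)),(W1,c1(410,438))]))
print("tri base right", tri([(W2,c2(692,180)),(W1,c1(655,155))]),tri([(W2,c2(652,430)),(W1,c1(655,430))]))
# block
for n,p,q in [("base +x-y?",(527,183),None),("A",(302,70),(243,70)),("B",(45,455),(68,452)),("C",(248,553),(265,545))]:
    if q: print(n,tri([(W2,b2(*p)),(W1,b1(*q))]))
print("ferrule low corner near",tri([(W2,b2(520,420)),(W1,b1(247,333))]), tri([(W2,b2(600,458)),(W1,b1(335,375))]))
print("rim corner",tri([(W2,b2(438,305)),(W1,b1(212,235))]),tri([(W2,b2(430,430)),(W1,b1(170,340))]),tri([(W2,b2(622,515)),(W1,b1(372,435))]))
print("rim?",tri([(W2,b2(125,440)),(W1,b1(103,425))]))
S=cam("scene");
E
```

```text
base [[513.3  73.7  12. ]
 [532.9 -56.6  12. ]
 [472.4 -67.3  12. ]
 [453.7  65.3  12. ]] [493.1   3.7  12. ]
yaw y-axis 1.7201441335251173 1.71056797619197 131.7948601294336 133.87573740794136
tips [[519.3  45.   54. ]
 [529.6 -28.9  54. ]
 [471.8 -37.7  54. ]
 [461.4  36.6  54. ]] [495.5   3.8  54. ]
1.7092979404264752 1.7089003095323514 74.61635638303787 58.512129607455535
tri tip R-up (array([528.3, -29.8,  48.8]), [0.4, 0.4]) (array([470. , -38.3,  50.7]), [0.6, 0.6])
tri base right (array([532.3, -58.2,   4.9]), [0.5, 0.5]) (array([472.8, -68. ,   9.3]), [1.2, 1.2])
A (array([ 544.3, -257.2,    4.1]), [0.5, 0.5])
B (array([ 419.2, -237.6,    6.2]), [0.5, 0.5])
C (array([ 408.3, -303.6,   11.3]), [0.3, 0.3])
ferrule low corner near (array([ 496.2, -272. ,  100.9]), [0.3, 0.3]) (array([ 492.1, -294.6,  100.1]), [0.5, 0.5])
rim corner (array([ 511.6, -258.8,   80.8]), [0.1, 0.1]) (array([ 488.6, -255.5,   99.5]), [0.2, 0.2]) (array([ 480.2, -307.6,   99.3]), [0.6, 0.6])
rim? (array([ 436.8, -245.7,   23. ]), [0.4, 0.4])
```

Emit:
carry_out([
  [0,0,0],
  [0,0,0],
  [0,0,0],
  [0,0,0],
  [0,0,0],
  [0,0,0],
  [0,0,0],
  [0,0,0],
  [0,0,0],
  [0,0,0],
  [0,0,0],
  [0,0,0],
  [35.8,-6.3,0],
  [35.8,-6.3,0],
  [35.8,-6.3,0],
  [35.8,-6.3,0],
  [35.8,-6.3,0],
  [35.8,-6.3,0],
  [0,0,0],
  [0,0,0],
], spin=[-0.1195,-0.1195,-0.1195,-0.1195,-0.1195,-0.1195,-0.1195,-0.1195,-0.1195,-0.1195,-0.1195,-0.1195,0,0,0,0,0,0,0,0])

```text
time_s: 3.92
eef_pos: [452.6, 220.7, 279.2]
tcp_rot: [-3.141, 0.0, 1.712]
contact_force: [0.5, -0.2, -0.5]
gripper_width: 85.4
```

```bash
python3 -c "
from h import *
snap('w3');print(ctrl.read_state()['joint_pos'].round(2))"
```

```text
w3 3.9167 [452.6 220.7 279.2] [-3.1  0.   1.7]
[ 0.3  0.2  0.   1.4 -0.   1.7]
```

View pics/w3.png

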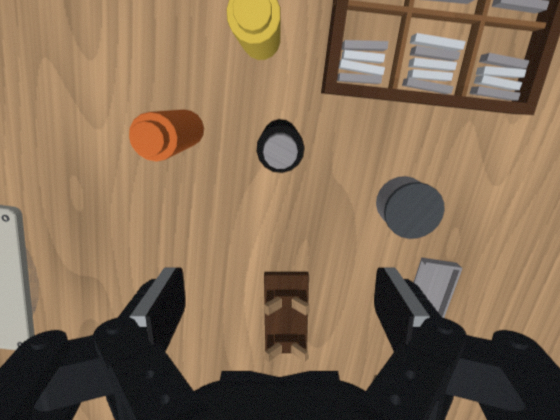

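The roller's grey shaft end is at (281,152). Orange (153,136), yellow (255,15) and the tin (412,208) are all clear of the finger span. I'll fit the disc and add a second wrist view for height.

Emit:
carry_out([
  [25,0,0],
  [25,0,0],
  [0,0,0],
  [0,0,0],
], spin=[0,0,0,0])

```text
time_s: 4.3
eef_pos: [446.6, 269.1, 279.0]
tcp_rot: [-3.141, 0.001, 1.71]
contact_force: [0.1, -0.7, 0.3]
gripper_width: 85.5
```

```bash
python3 - <<'E'
from h import *
snap('w4')
P={}
for t,(u,v) in {"w3":(281,152),"w4":(281,212)}.items():
    a=cv2.imread(f"pics/{t}.png"); hsv=cv2.cvtColor(a,cv2.COLOR_BGR2HSV)
    m=((hsv[...,1]<70)&(hsv[...,2]>70)).astype(np.uint8)
    n,l,st,ce=cv2.connectedComponentsWithStats(m)
    for k in range(1,n):
        if st[k,4]>300 and abs(ce[k][0]-u)<60 and abs(ce[k][1]-v)<70: 
            c,_=cv2.findContours((l==k).astype(np.uint8),cv2.RETR_EXTERNAL,cv2.CHAIN_APPROX_NONE)
            el=cv2.fitEllipse(c[0]); print(t,st[k],ce[k],el); P[t]=el[0]
    crop(a,220,90,340,270,3,f"z_{t}.png")
print(tri([(ld(t),P[t]) for t in P]))
for t in P: print(onz(ld(t),P[t],140))
E
```

```text
w4 4.3 [446.6 269.1 279. ] [-3.1  0.   1.7]
w3 [263 133  35  36 978] [279.9 150.9] ((279.8731384277344, 150.90147399902344), (33.84561538696289, 34.97857666015625), 177.00930786132812)
w4 [263 187  33  35 913] [279.  204.2] ((278.9929504394531, 204.21592712402344), (32.058162689208984, 34.41456604003906), 6.368036270141602)
(array([448.3, 257.4, 132.8]), [0.0, 0.0])
[448.2 258.4 140. ]
[448.  259.6 140. ]
```

View pics/z_w4.png

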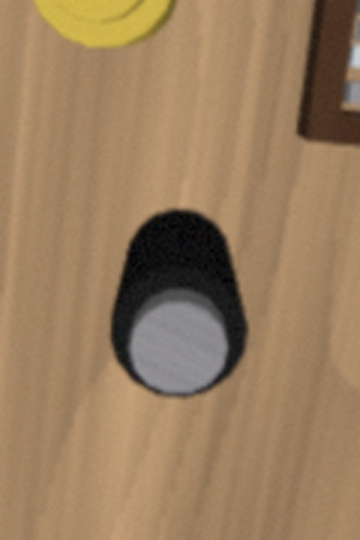

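Emit:
carry_out([
  [-10.2,0.2,0],
  [0,0,25],
  [0,0,25],
  [0,0,25],
  [0,0,25],
  [0,0,25],
  [0,0,25],
  [0,0,25],
  [0,0,24],
  [0,0,0],
  [0,0,0],
], spin=[0,0,0,0,0,0,0,0,0,0,0])

```text
time_s: 5.27
eef_pos: [447.3, 258.6, 80.1]
tcp_rot: [-3.14, 0.001, 1.709]
contact_force: [-0.3, 0.1, 0.0]
gripper_width: 85.2
```

```bash
python3 - <<'E'
from h import *
snap('w5'); b=ctrl.snapshot("side"); c=ctrl.snapshot("scene")
o=np.hstack([cv2.resize(b[200:330,230:390],(480,390)),cv2.resize(c[180:310,290:450],(480,390))])
cv2.imwrite("pics/p5.png",cv2.resize(o,(800,325)))
E
```

```text
w5 5.2667 [447.3 258.6  80.1] [-3.1  0.   1.7]
```

View pics/p5.png

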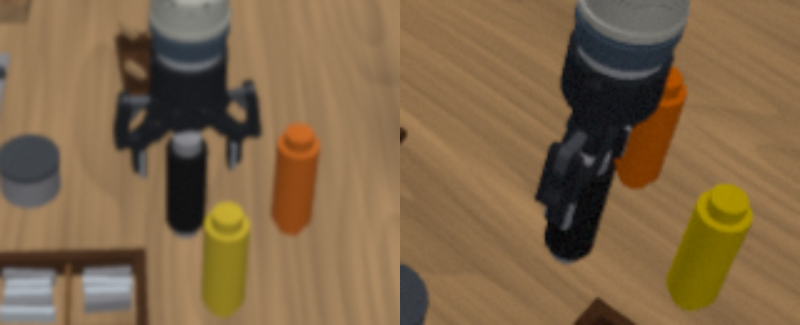

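View pics/w5.png

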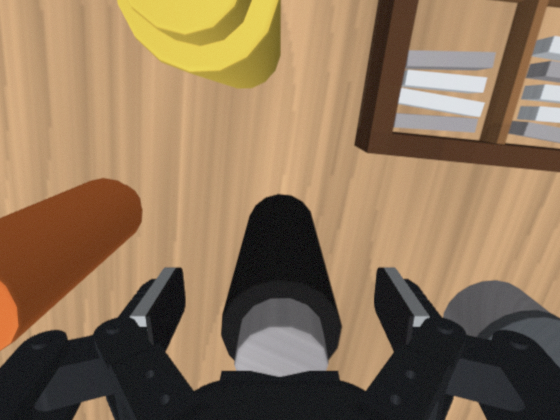

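The roller stands centred between the fingers, with the shaft disc at (282,345). Closing gently.

Emit:
carry_out([
  [0,0,0],
  [0,0,0],
  [0,0,0],
  [0,0,0],
  [0,0,0],
  [0,0,0],
  [0,0,0],
  [0,0,0],
  [0,0,0],
  [0,0,0],
], spin=[0,0,0,0,0,0,0,0,0,0], fingers=255, newtons=20)

```text
time_s: 6.25
eef_pos: [447.6, 260.5, 80.9]
tcp_rot: [3.141, -0.0, 1.711]
contact_force: [-1.3, -1.2, 6.1]
gripper_width: 43.3
```

```bash
python3 - <<'E'
from h import *
s=ctrl.read_state(); print(s["time_s"],s["gripper_width"],s["contact_force"])
snap('w6')
h,D=np.meshgrid(100,1)
h=99.
for th in range(0,91,9):
    t=np.radians(th)
    if th<65: u=15-15*np.cos(t)+h*np.sin(t); z=15*np.sin(t)+h*np.cos(t)
    else:
        t0=np.arctan2(15,7);  # at 65deg rubber corner location on ground
        px=15+np.hypot(7,15)
        u=px-22*np.cos(t)+(h-15)*np.sin(t); z=22*np.sin(t)+(h-15)*np.cos(t)
    print(th,round(u,1),round(z-h,1))
E
```

```text
6.25 43.324936621037295 [-1.3 -1.2  6.1]
w6 6.25 [447.6 260.5  80.9] [ 3.1 -0.   1.7]
0 0.0 0.0
9 15.7 1.1
18 31.3 -0.2
27 46.6 -4.0
36 61.1 -10.1
45 74.4 -18.4
54 86.3 -28.7
63 96.4 -40.7
72 104.6 -52.1
81 111.1 -64.1
90 115.6 -77.0
```

View pics/w6.png

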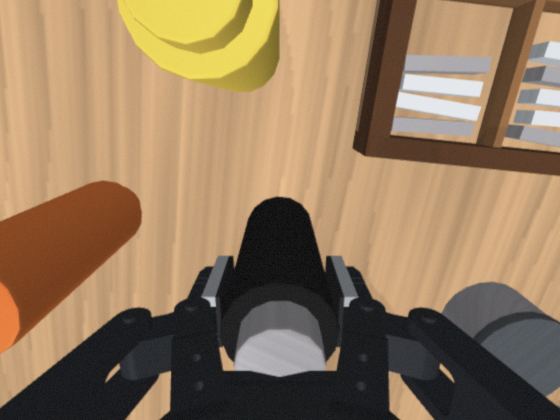

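Emit:
carry_out([
  [-7.8,0,0],
  [-7.9,0,-0.5],
  [-7.8,0,0.5],
  [-7.8,0,0.8],
  [-7.7,0,1.6],
  [-7.6,0,2.2],
  [-7.4,0,2.8],
  [-7.1,0,3.3],
  [-6.8,0,4],
  [-6.5,0,4.3],
  [0,0,0],
  [0,0,0],
], spin=[0,0,0,0,0,0,0,0,0,0,0,0])

```text
time_s: 7.3
eef_pos: [457.9, 185.6, 61.1]
tcp_rot: [-3.141, 0.001, 1.709]
contact_force: [1.4, -2.3, 2.1]
gripper_width: 43.4
```

```bash
python3 - <<'E'
from h import *
snap('w7'); b=ctrl.snapshot("side"); c=ctrl.snapshot("scene")
o=np.hstack([cv2.resize(b[200:330,230:390],(480,390)),cv2.resize(c[180:310,270:430],(480,390))])
cv2.imwrite("pics/p7.png",cv2.resize(o,(800,325)))
E
```

```text
w7 7.3 [457.9 185.6  61.1] [-3.1  0.   1.7]
```

View pics/p7.png

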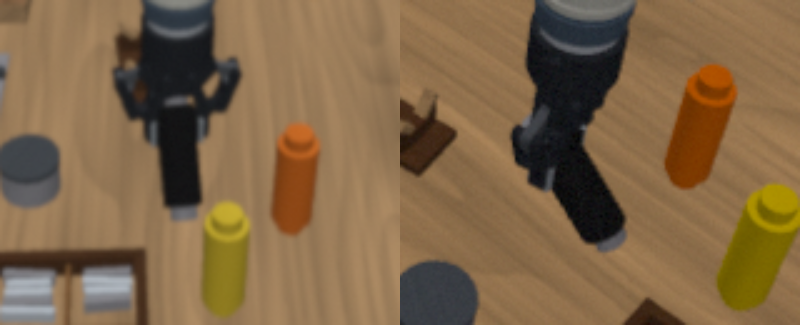

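View pics/w7.png

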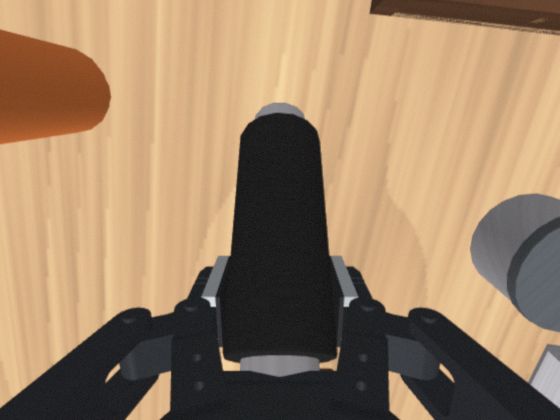

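The roller has tilted about 45° in the grip with its foot on the bench, so the plan works. Continuing the arc.

Emit:
carry_out([
  [-6.1,0,5],
  [-5.8,0,5.3],
  [-5.3,0,5.9],
  [-4.8,0,6.1],
  [-4.3,0,5.7],
  [-3.9,0,5.7],
  [-3.4,0,6],
  [-3.1,0,6],
  [-2.5,0,6.4],
  [-2,0,6.5],
  [0,0,0],
  [0,0,0],
], spin=[0,0,0,0,0,0,0,0,0,0,0,0])

```text
time_s: 8.45
eef_pos: [463.0, 145.8, 2.1]
tcp_rot: [-3.14, -0.0, 1.711]
contact_force: [0.1, -1.7, -1.2]
gripper_width: 43.6
```

```bash
python3 - <<'E'
from h import *
snap('w8'); b=ctrl.snapshot("side"); c=ctrl.snapshot("scene")
o=np.hstack([cv2.resize(b[200:330,230:390],(480,390)),cv2.resize(c[180:310,270:430],(480,390))])
cv2.imwrite("pics/p8.png",cv2.resize(o,(800,325)))
E
```

```text
w8 8.45 [463.  145.8   2.1] [-3.1 -0.   1.7]
```

View pics/p8.png

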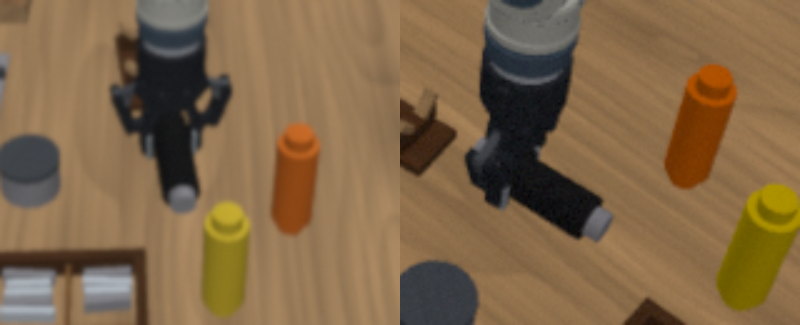

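View pics/w8.png

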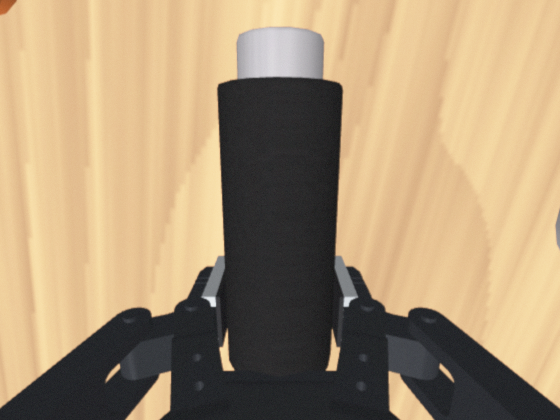

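The roller lies flat, axis along tool x. I'll locate its centre from the rubber edge, around row 80, before regripping.

```bash
python3 - <<'E'
from h import *
W=ld("w8");z=np.load("pics/w8.npz");M=R.from_euler('xyz',z["r"]).as_matrix()
for uv,h in [((280,79),44),((280,36),36),((280,30),30)]:
    print(uv,(M.T@(onz(W,uv,h)-z["e"])))
E
```

```text
(280, 79) [ 83.8   0.6 -41.9]
(280, 36) [ 96.3   0.6 -33.9]
(280, 30) [ 99.    0.6 -27.9]
```

Emit:
carry_out([
  [0,0,0],
  [0,0,0],
  [0,0,0],
  [0,0,0],
  [0,0,0],
  [0,0,0],
  [0,0,0],
  [9.5,0,0],
  [9.5,0,0],
  [9.5,0,0],
  [0,0,0],
  [0,0,0],
], spin=[0,0,0,0,0,0,0,0,0,0,0,0], fingers=60)

```text
time_s: 9.6
eef_pos: [459.3, 174.9, 2.6]
tcp_rot: [-3.142, 0.0, 1.713]
contact_force: [0.7, -0.0, -0.3]
gripper_width: 65.5
```

```bash
python3 - <<'E'
from h import *
snap('w9')
E
```

```text
w9 9.6 [459.3 174.9   2.6] [-3.1  0.   1.7]
```

View pics/w9.png

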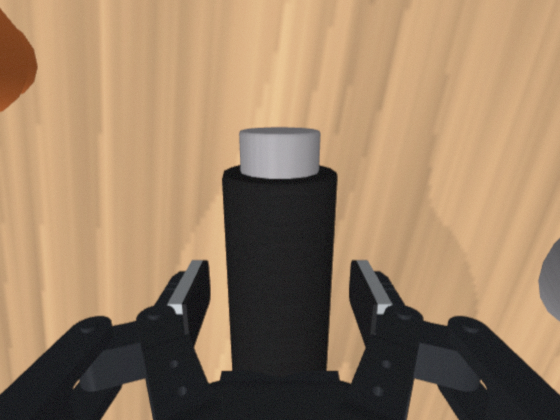

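```bash
python3 - <<'E'
from h import *
W=ld("w9");z=np.load("pics/w9.npz");M=R.from_euler('xyz',z["r"]).as_matrix()
for uv,h in [((280,166),44),((279,130),37),((280,127),36)]:
    print(uv,(M.T@(onz(W,uv,h)-z["e"])))
E
```

```text
(280, 166) [ 58.6   0.6 -41.4]
(279, 130) [ 69.    0.3 -34.4]
(280, 127) [ 69.8   0.6 -33.4]
```

Emit:
carry_out([
  [0,0,0],
  [0,0,0],
  [0,0,0],
  [0,0,0],
  [0,0,0],
  [0,0,0],
  [0,0,0],
], spin=[0,0,0,0,0,0,0], fingers=255, newtons=50)

```text
time_s: 10.23
eef_pos: [459.6, 174.0, 2.9]
tcp_rot: [3.141, -0.0, 1.711]
contact_force: [-1.6, 0.7, 5.3]
gripper_width: 43.0
```

Emit:
carry_out([
  [0,0,-10],
  [0,0,-25],
  [0,0,-30],
  [0,0,-30],
  [0,0,0],
  [0,0,0],
], spin=[0,0,0,0,0,0])

```text
time_s: 10.73
eef_pos: [460.2, 174.0, 98.5]
tcp_rot: [3.139, -0.0, 1.71]
contact_force: [-1.1, -0.7, -4.9]
gripper_width: 42.6
```

```bash
python3 - <<'E'
from h import *
a=snap('w10')
b=cv2.imread("pics/w3.png"); crop(b,245,255,325,370,5,"z3.png")
print(ctrl.read_state()["gripper_width"],ctrl.read_state()["contact_force"])
E
```

```text
w10 10.7333 [460.2 174.   98.5] [ 3.1 -0.   1.7]
42.802025151994194 [ 0.  -0.8 -4.3]
```

View pics/w10.png

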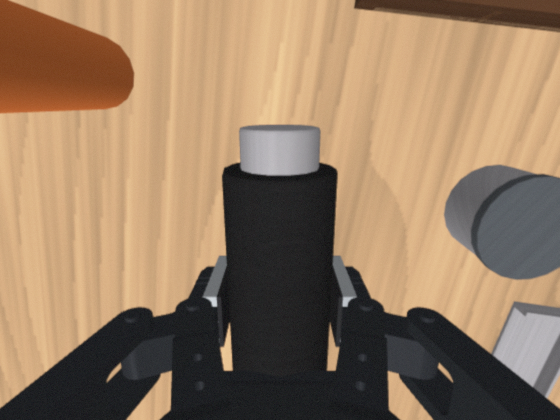

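View pics/z3.png

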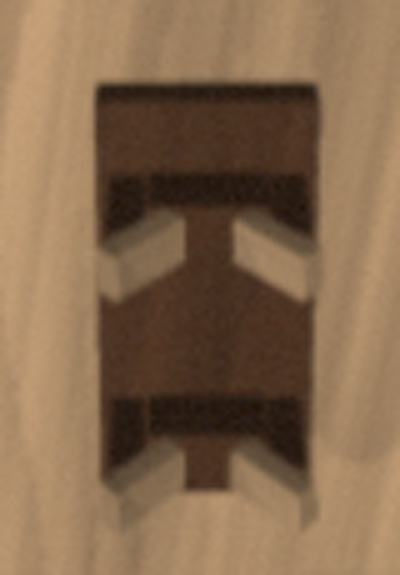

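```bash
python3 - <<'E'
from h import *
W2=ld("w2");W3=ld("w3")
c2=lambda x,y:(x/5.5+210-.4,y/5.5+140-.4)
c3=lambda x,y:(x/5+245-.4,y/5+255-.4)
a=onz(W3,c3(97,102),12);b=onz(W3,c3(317,101),12);c=onz(W3,c3(208,491),12)
print(a,b,c,"far-near mid",(a+b)/2, "centre",((a+b)/2+c)/2, "yaw", np.arctan2(*(((a+b)/2-c)[[1,0]])), "edge",np.arctan2(*((b-a)[[1,0]]))+np.pi/2)
print(tri([(W2,c2(122,106)),(W3,c3(317,101))]),tri([(W2,c2(98,356)),(W3,c3(97,102))]))
go([494,3.8,98.5],1.712)
E
```

```text
[453.4  66.   12. ] [514.5  75.   12. ] [504.  -61.6  12. ] far-near mid [484.   70.5  12. ] centre [494.    4.4  12. ] yaw 1.7212690353273323 edge 1.7180628593855358
(array([513.9,  74.2,  11.3]), [0.8, 0.8]) (array([453.4,  65.4,  11. ]), [0.1, 0.1])
tool shift [-173.2   10.7   -1.2] TCP [459.3 173.8  97.3] rpy [-3.1  0.   1.7] spin -0.002
```

Emit:
carry_out([
  [-29,1.7,0],
  [-29,1.7,0],
  [-29,1.7,0],
  [-29,1.7,0],
  [-29,1.7,0],
  [-29,1.7,0],
  [0,0,0],
  [0,0,15],
  [0,0,15],
  [0,0,0],
  [0,0,0],
], spin=[0,0,0,0,0,0,0,0,0,0,0])

```text
time_s: 11.7
eef_pos: [492.5, 3.4, 66.1]
tcp_rot: [-3.138, -0.001, 1.711]
contact_force: [0.7, 0.5, -2.4]
gripper_width: 42.8
```

```bash
python3 - <<'E'
from h import *
snap('w11'); b=ctrl.snapshot("side"); c=ctrl.snapshot("scene")
o=np.hstack([cv2.resize(b[160:290,210:370],(480,390)),cv2.resize(c[150:280,190:350],(480,390))])
cv2.imwrite("pics/p11.png",cv2.resize(o,(800,325)))
go([494,4.2,60],1.715)
E
```

```text
w11 11.7 [492.5   3.4  66.1] [-3.1 -0.   1.7]
tool shift [0.8 0.1 8. ] TCP [494.    3.4  68. ] rpy [3.1 0.  1.7] spin -0.004
```

View pics/p11.png

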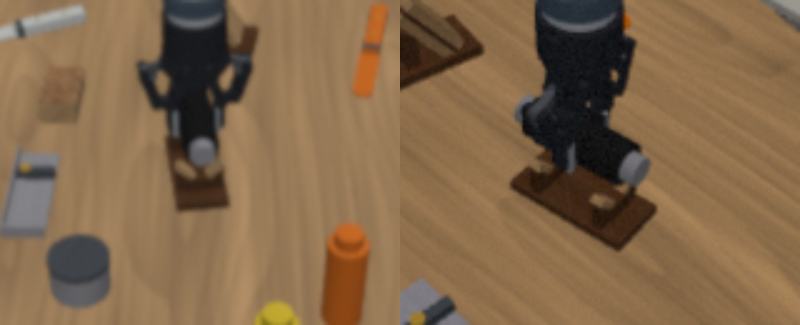

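View pics/w11.png

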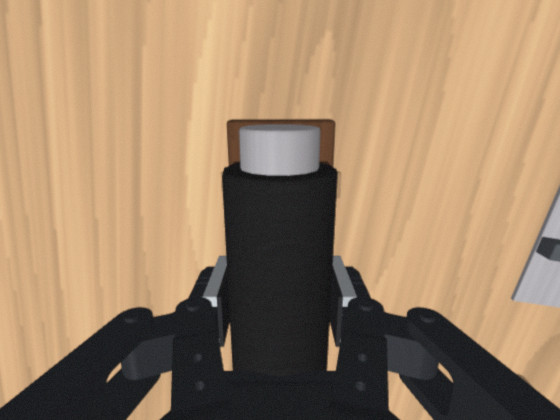

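The roller (columns 223–336) is centred over the cradle base (228–335). Lowering.

Emit:
carry_out([
  [0.5,0,6],
  [0,0,6],
  [0,0,5],
  [0,0,3],
  [0,0,2],
  [0,0,1.5],
  [0,0,1.5],
  [0,0,0],
  [0,0,0],
], spin=[0,0,0,0,0,0,0,0,0])

```text
time_s: 12.6
eef_pos: [493.9, 3.7, 42.7]
tcp_rot: [3.141, 0.0, 1.711]
contact_force: [-0.8, 0.7, -3.5]
gripper_width: 42.6
```

Emit:
carry_out([
  [0,0,1],
  [0,0,1],
  [0,0,1],
  [0,0,0],
  [0,0,0],
], spin=[0,0,0,0,0])

```text
time_s: 13.02
eef_pos: [494.0, 3.6, 41.6]
tcp_rot: [3.14, 0.001, 1.711]
contact_force: [-9.2, -0.0, 20.8]
gripper_width: 42.6
```

Emit:
carry_out([
  [0,0,-0.5],
  [0,0,0],
  [0,0,0],
], spin=[0,0,0], newtons=20)

```text
time_s: 13.27
eef_pos: [494.0, 3.6, 41.7]
tcp_rot: [3.14, 0.001, 1.711]
contact_force: [-6.8, 0.7, 16.5]
gripper_width: 42.8
```

Emit:
carry_out([
  [0,0,0],
  [0,0,0],
  [0,0,0],
  [0,0,0],
  [0,0,0],
  [0,0,0],
], spin=[0,0,0,0,0,0], fingers=60)

```text
time_s: 13.77
eef_pos: [493.9, 3.7, 40.1]
tcp_rot: [-3.142, -0.0, 1.711]
contact_force: [-0.1, 0.1, -0.6]
gripper_width: 65.3
```

```bash
python3 - <<'E'
from h import *
snap('w12')
E
```

```text
w12 13.7667 [493.9   3.7  40.1] [-3.1 -0.   1.7]
```

View pics/w12.png

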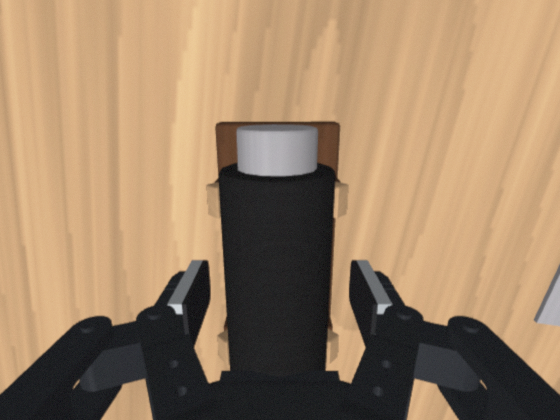

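The roller lies in the V, centred between the arms (columns 208–350). Rising straight up.

Emit:
carry_out([
  [0,0,-10],
  [0,0,-20],
  [0,0,-35],
  [0,0,-40],
  [0,0,-40],
  [0,0,-40],
  [0,0,-40],
  [0,0,0],
  [0,0,0],
], spin=[0,0,0,0,0,0,0,0,0], fingers=0)

```text
time_s: 14.57
eef_pos: [494.8, 3.6, 267.3]
tcp_rot: [3.137, 0.001, 1.711]
contact_force: [0.5, 0.3, -1.1]
gripper_width: 85.6
```

```bash
python3 - <<'E'
from h import *
snap('w13'); b=ctrl.snapshot("side"); c=ctrl.snapshot("scene")
o=np.hstack([cv2.resize(b[160:290,210:370],(480,390)),cv2.resize(c[150:280,190:350],(480,390))])
cv2.imwrite("pics/p13.png",cv2.resize(o,(800,325)))
a=cv2.imread("pics/w13.png")
E
```

```text
w13 14.5667 [494.8   3.6 267.3] [3.1 0.  1.7]
```

View pics/p13.png

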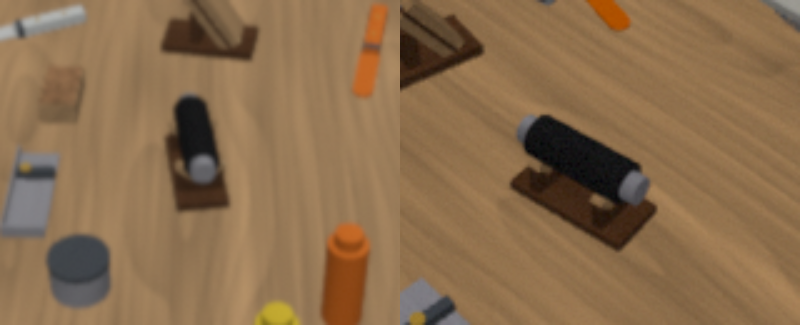

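View pics/w13.png

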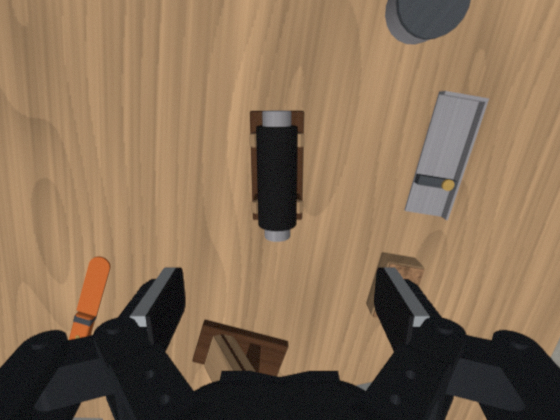

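The scene and side views both show the roller resting in the cradle, and the wrist view has it at (277,175). Next I'll turn the jaws to the block's y axis and hover over the knife.

Emit:
carry_out([
  [0,0,0],
  [0,0,0],
  [0,0,0],
  [0,0,0],
  [0,0,0],
  [0,0,0],
  [0,0,0],
  [0,0,0],
  [0,0,0],
  [0,0,0],
  [0,0,0],
  [-9.5,-35.5,-2.9],
  [-9.5,-35.5,-2.9],
  [-9.5,-35.5,-2.9],
  [-9.5,-35.5,-2.9],
  [-9.5,-35.5,-2.9],
  [-9.5,-35.5,-2.9],
  [-9.5,-35.5,-2.9],
  [-9.5,-35.5,-2.9],
  [0,0,0],
], spin=[-0.1158,-0.1158,-0.1158,-0.1158,-0.1158,-0.1158,-0.1158,-0.1158,-0.1158,-0.1158,-0.1158,0,0,0,0,0,0,0,0,0])

```text
time_s: 16.38
eef_pos: [524.3, -294.4, 285.5]
tcp_rot: [3.141, -0.003, 2.98]
contact_force: [-0.3, 0.5, -1.2]
gripper_width: 85.4
```

Emit:
carry_out([
  [0,0,0],
], spin=[0])

```text
time_s: 16.47
eef_pos: [524.0, -290.4, 285.8]
tcp_rot: [3.14, -0.004, 2.982]
contact_force: [-0.8, 0.4, -0.0]
gripper_width: 85.4
```

```bash
python3 - <<'E'
from h import *
a=snap('w14'); crop(a,200,80,360,260,3.3,"z14.png")
W=ld("w13")
for uv,h in [((277,112),62),((278,240),62)]: print(onz(W,uv,h))
E
```

```text
w14 16.4667 [ 524.  -290.4  285.8] [ 3.1 -0.   3. ]
[484.2  70.7  62. ]
[504.9 -69.2  62. ]
```

View pics/w14.png

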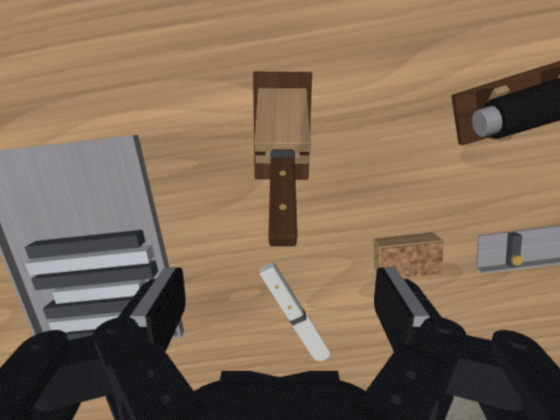

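View pics/z14.png

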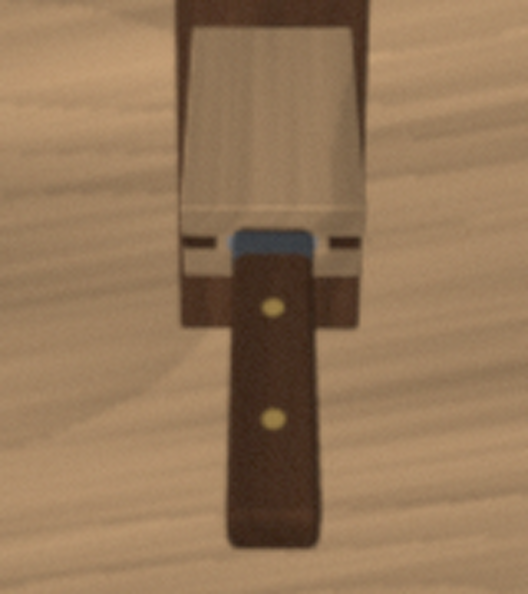

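```bash
python3 - <<'E'
from h import *
W1=ld("w1");W=ld("w14")
b1=lambda x,y:(x/4.4+225-.4,y/4.4+120-.4)
c=lambda x,y:(x/3.3+200-.35,y/3.3+80-.35)
r1,e1=tri([(W1,b1(327,322)),(W,c(272,307))]); r2,e2=tri([(W1,b1(393,261)),(W,c(273,419))])
print(r1,e1,r2,e2); d=(r2-r1)/np.linalg.norm(r2-r1); print(d.round(3),np.linalg.norm(r2-r1),"lean",np.degrees(np.arccos(d[2])),"azim",np.arctan2(d[1],d[0]))
# butt end upper edge corners: z1b (430,98)? and crop
print(tri([(W1,b1(345,390)),(W,c(231,535))]))
yw=-0.157; ax=np.array([np.sin(.611)*np.cos(yw),np.sin(.611)*np.sin(yw),np.cos(.611)]); nz=np.array([-np.cos(.611)*np.cos(yw),-np.cos(.611)*np.sin(yw),np.sin(.611)])
mid=(r1+r2)/2-9*nz; print("axis pt between rivets",mid)
# rim upper edge
for a,b in [((182,207),(170,340)),((364,208),(372,435))]:
    print("rim",tri([(W1,b1(*b)),(W,c(*a))]))
print("rim slot left", [onz(W,c(*q),92) for q in [(200,241),(345,241)]])
E
```

```text
[ 509.5 -285.4  125.8] [0.2, 0.2] [ 532.2 -289.2  158.8] [0.3, 0.3]
[ 0.6 -0.1  0.8] 40.249005420411564 lean 34.8745665428714 azim -0.16503727987466715
(array([ 528.6, -286.9,  235.5]), [10.8, 10.8])
axis pt between rivets [ 528.2 -288.4  137.2]
rim (array([ 484.2, -281.5,   98.8]), [26.4, 26.4])
rim (array([ 491.2, -276.7,  169.1]), [20.5, 20.5])
rim slot left [array([ 492.3, -304.7,   92. ]), array([ 499.4, -260.3,   92. ])]
```

The rivets triangulate to a lean of 34.9° and azimuth −0.165, with the axis point at (528.2, −288.4, 137.2). That agrees with the given 35° and 135 mm. Descending to grasp.

```bash
python3 - <<'E'
from h import *
go([528.2,-288.4,116],2.98)
E
```

```text
tool shift [ -4.5   1.  170.5] TCP [ 524.  -289.1  286.5] rpy [ 3.1 -0.   3. ] spin 0.003
```

Emit:
carry_out([
  [-4.5,1,20],
  [0,0,25],
  [0,0,25],
  [0,0,25],
  [0,0,25],
  [0,0,25],
  [0,0,15],
  [0,0,10],
  [0,0,0],
  [0,0,0],
], spin=[0,0,0,0,0,0,0,0,0,0])

```text
time_s: 17.35
eef_pos: [529.2, -287.5, 118.6]
tcp_rot: [3.141, -0.0, 2.986]
contact_force: [0.1, -0.3, 1.4]
gripper_width: 85.2
```

```bash
python3 - <<'E'
from h import *
a=snap('w15')
b=ctrl.snapshot("side"); c=ctrl.snapshot("scene")
o=np.hstack([cv2.resize(b[90:220,220:380],(480,390)),cv2.resize(c[80:210,110:270],(480,390))])
cv2.imwrite("pics/p15.png",cv2.resize(o,(800,325)))
E
```

```text
w15 17.35 [ 529.2 -287.5  118.6] [ 3.1 -0.   3. ]
```

View pics/p15.png

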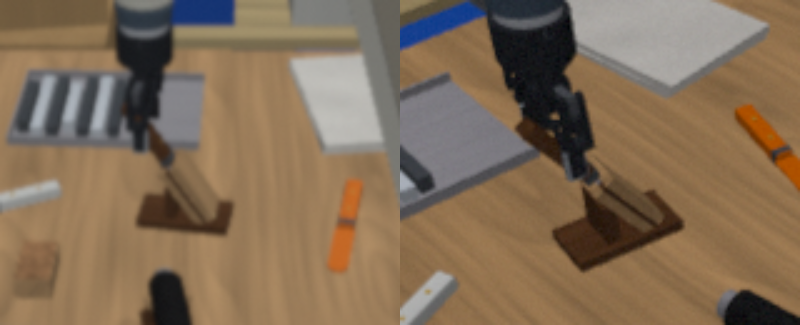

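View pics/w15.png

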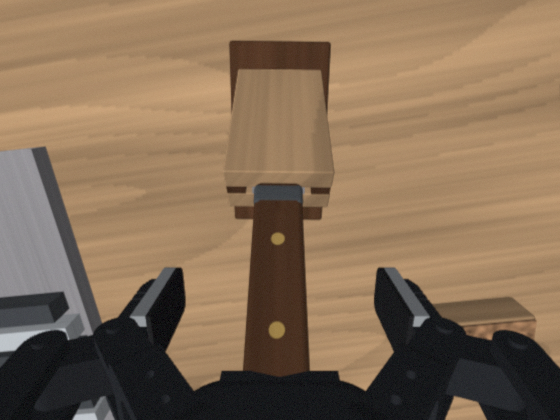

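Emit:
carry_out([
  [0,0,0],
  [0,0,0],
  [0,0,0],
  [0,0,0],
  [0,0,0],
  [0,0,0],
  [0,0,0],
  [0,0,0],
  [0,0,0],
  [0,0,0],
  [0,0,0],
  [0,0,0],
], spin=[0,0,0,0,0,0,0,0,0,0,0,0], fingers=255, newtons=35)

```text
time_s: 18.5
eef_pos: [529.2, -288.4, 118.5]
tcp_rot: [-3.141, 0.0, 2.985]
contact_force: [-0.7, 1.3, 3.2]
gripper_width: 23.5
```

```bash
python3 - <<'E'
from h import *
a=snap('w16')
W14=ld("w14");W15=ld("w15")
c=lambda x,y:(x/3.3+200-.35,y/3.3+80-.35)
crop(cv2.imread("pics/w15.png"),215,150,345,230,5,"z15.png")
E
```

```text
w16 18.5 [ 529.2 -288.4  118.5] [-3.1  0.   3. ]
```

View pics/w16.png

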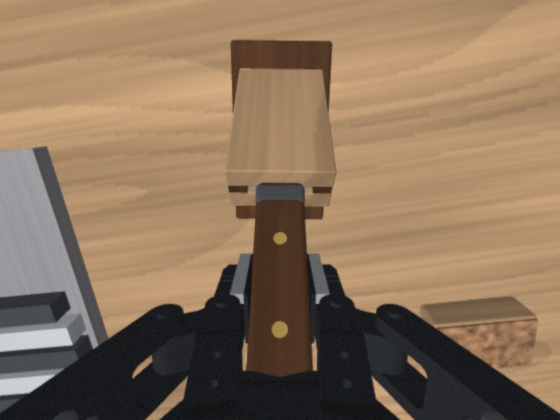

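View pics/z15.png

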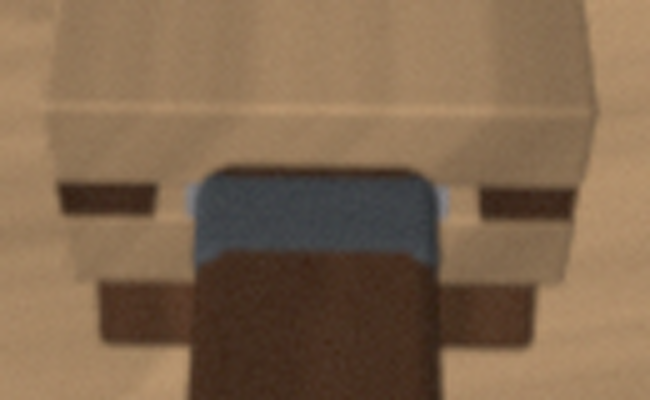

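Emit:
carry_out([
  [-2.9,0,-4.1],
  [-5.7,0,-8.2],
  [-5.7,0,-8.2],
  [-5.7,0,-8.2],
  [-5.7,0,-8.2],
  [0,0,0],
], spin=[0,0,0,0,0,0])

```text
time_s: 19.05
eef_pos: [555.5, -292.9, 156.4]
tcp_rot: [-3.141, 0.001, 2.985]
contact_force: [-1.0, 0.8, 0.8]
gripper_width: 23.3
```

```bash
python3 - <<'E'
from h import *
a=snap('w17')
W14=ld("w14");W15=ld("w15")
c=lambda x,y:(x/3.3+200-.35,y/3.3+80-.35)
d=lambda x,y:(x/5+215-.4,y/5+150-.4)
print(tri([(W14,c(182,207)),(W15,d(48,108))]),tri([(W14,c(364,208)),(W15,d(597,108))]))
E
```

```text
w17 19.05 [ 555.5 -292.9  156.4] [-3.1  0.   3. ]
(array([ 480.1, -307.3,  103.1]), [0.0, 0.0]) (array([ 489.5, -253.7,   98.4]), [0.0, 0.0])
```

View pics/w17.png

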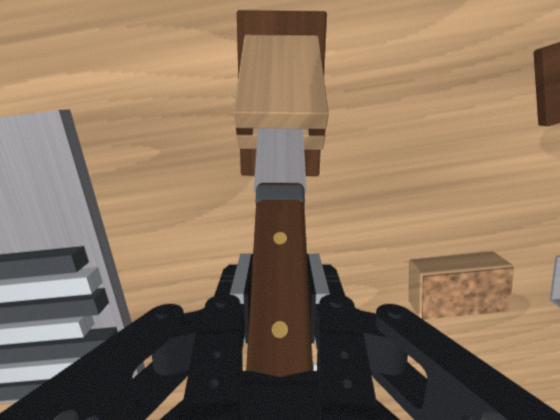

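The knife is coming out with the grip unchanged. The shoulder is still at row 190.

Emit:
carry_out([
  [-5.7,0,-8.2],
  [-5.7,0,-8.2],
  [-5.7,0,-8.2],
  [-5.7,0,-8.2],
  [-5.7,0,-8.2],
  [-5.7,0,-8.2],
  [-5.7,0,-8.2],
  [0,0,0],
  [0,0,0],
  [0,0,0],
], spin=[0,0,0,0,0,0,0,0,0,0])

```text
time_s: 19.93
eef_pos: [593.3, -298.5, 211.6]
tcp_rot: [3.141, -0.001, 2.985]
contact_force: [-0.1, -0.6, -0.4]
gripper_width: 23.6
```

```bash
python3 - <<'E'
from h import *
a=snap('w18')
c=ctrl.snapshot("scene"); b=ctrl.snapshot("side")
o=np.hstack([cv2.resize(b[80:210,200:360],(480,390)),cv2.resize(c[70:200,110:270],(480,390))])
cv2.imwrite("pics/p18.png",cv2.resize(o,(800,325)))
E
```

```text
w18 19.9333 [ 593.3 -298.5  211.6] [ 3.1 -0.   3. ]
```

View pics/w18.png

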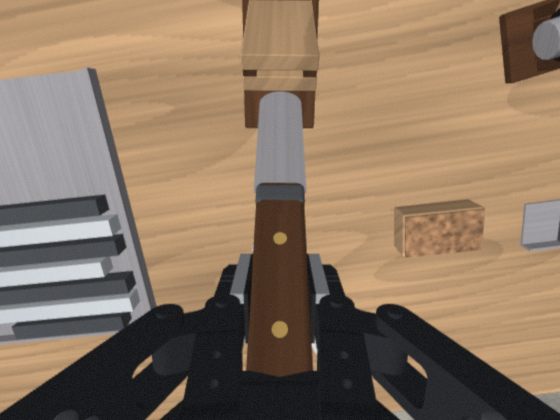

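View pics/p18.png

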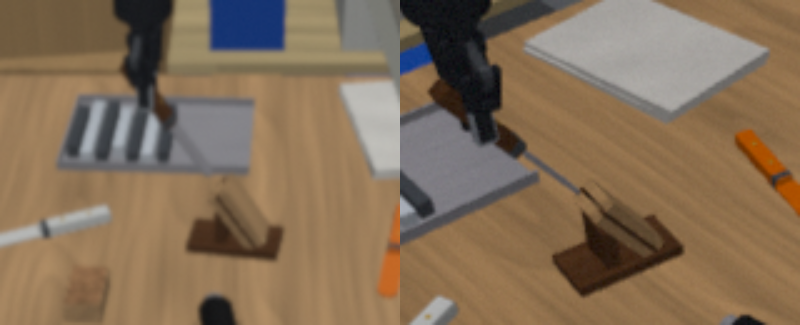

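The blade is clear of the block, its tip at (281,97), and the gripper carries it alone. Next I'll lay the blade's back over the fixed block's upper rim edge and pivot the knife level in the grip.

Emit:
carry_out([
  [8.2,0,-5.7],
  [8.2,0,-5.7],
  [0,0,0],
  [7.8,0,12.5],
  [7.8,0,12.5],
  [7.8,0,12.4],
  [0,0,0],
  [0,0,0],
], spin=[0,0,0,0,0,0,0,0])

```text
time_s: 20.75
eef_pos: [554.2, -292.4, 187.1]
tcp_rot: [3.141, -0.0, 2.984]
contact_force: [-0.1, -0.7, -1.8]
gripper_width: 23.3
```

```bash
python3 - <<'E'
from h import *
a=snap('w19')
c=ctrl.snapshot("scene"); b=ctrl.snapshot("side")
o=np.hstack([cv2.resize(b[80:210,200:360],(480,390)),cv2.resize(c[70:200,110:270],(480,390))])
cv2.imwrite("pics/p19.png",cv2.resize(o,(800,325)))
E
```

```text
w19 20.75 [ 554.2 -292.4  187.1] [ 3.1 -0.   3. ]
```

View pics/w19.png

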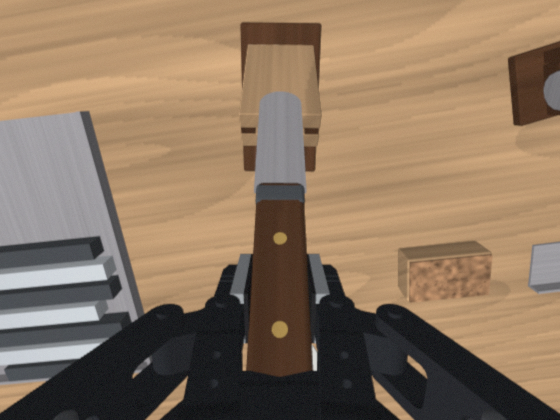

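View pics/p19.png

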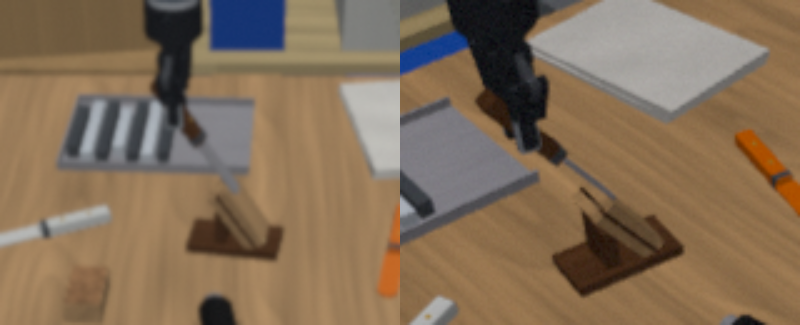

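The blade lies just above the column's back face past the rim edge (tip at (281,97), edge near row 113). Starting the arc.

Emit:
carry_out([
  [-8.6,0,6.6],
  [-8.1,0,7.4],
  [-7.3,0,8.1],
  [-6.7,0,8.6],
  [-5.8,0,9.2],
  [-5.1,0,9.7],
  [0,0,0],
  [0,0,0],
], spin=[0,0,0,0,0,0,0,0])

```text
time_s: 21.57
eef_pos: [595.6, -298.6, 135.6]
tcp_rot: [3.14, -0.002, 2.985]
contact_force: [-0.3, 0.5, -1.2]
gripper_width: 23.6
```

```bash
python3 - <<'E'
from h import *
a=snap('w20')
c=ctrl.snapshot("scene"); b=ctrl.snapshot("side")
o=np.hstack([cv2.resize(b[80:210,200:360],(480,390)),cv2.resize(c[70:200,110:270],(480,390))])
cv2.imwrite("pics/p20.png",cv2.resize(o,(800,325)))
E
```

```text
w20 21.5667 [ 595.6 -298.6  135.6] [ 3.1 -0.   3. ]
```

View pics/w20.png

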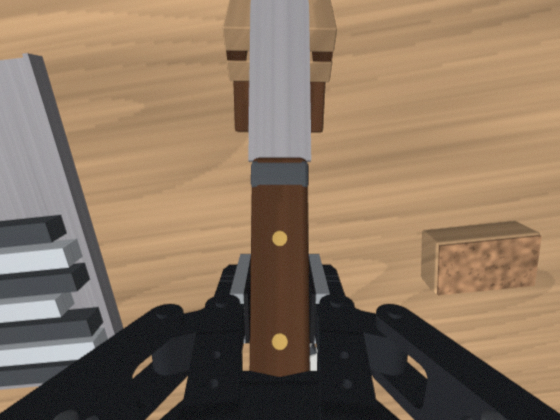

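View pics/p20.png

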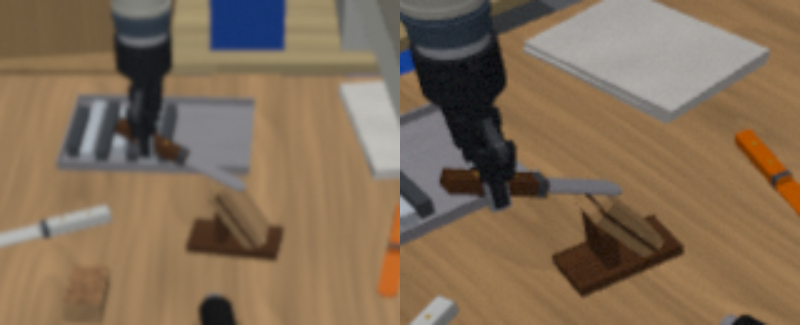

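The knife is pivoting as intended. Finishing the arc.

Emit:
carry_out([
  [-3.9,0,10],
  [-3.5,0,10.4],
  [-2.2,0,10.7],
  [-1.6,0,10.8],
  [-0.5,0,9.5],
  [0,0,0],
  [0,0,0],
], spin=[0,0,0,0,0,0,0])

```text
time_s: 22.3
eef_pos: [606.6, -300.4, 84.4]
tcp_rot: [3.141, -0.002, 2.985]
contact_force: [0.2, -0.0, -1.7]
gripper_width: 23.1
```

```bash
python3 - <<'E'
from h import *
a=snap('w21')
c=ctrl.snapshot("scene"); b=ctrl.snapshot("side")
cv2.imwrite("pics/scene21.png",c);cv2.imwrite("pics/side21.png",b)
o=np.hstack([cv2.resize(b[80:210,200:360],(480,390)),cv2.resize(c[70:200,110:270],(480,390))])
cv2.imwrite("pics/p21.png",cv2.resize(o,(800,325)))
E
```

```text
w21 22.3 [ 606.6 -300.4   84.4] [ 3.1 -0.   3. ]
```

View pics/w21.png

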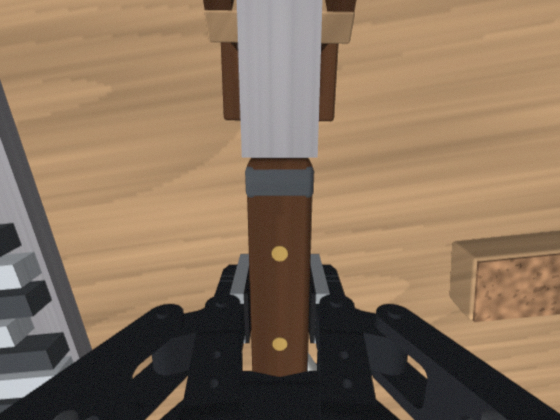

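View pics/p21.png

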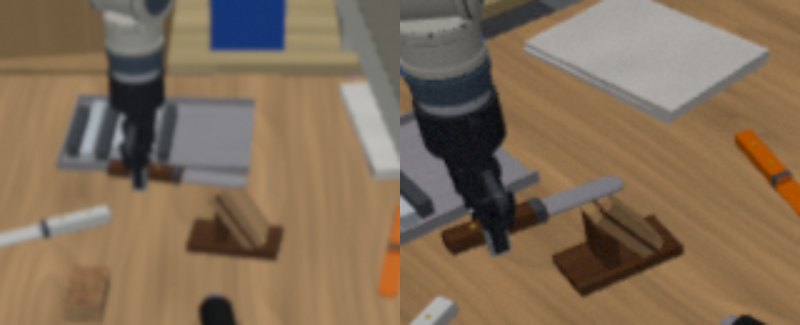

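```bash
python3 - <<'E'
from h import *
c=cv2.imread("pics/scene21.png");b=cv2.imread("pics/side21.png")
crop(c,185,130,245,175,10,"zs21.png"); 
crop(b,235,125,310,165,10,"zd21.png")
E
```

```text
(no output)
```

View pics/zd21.png

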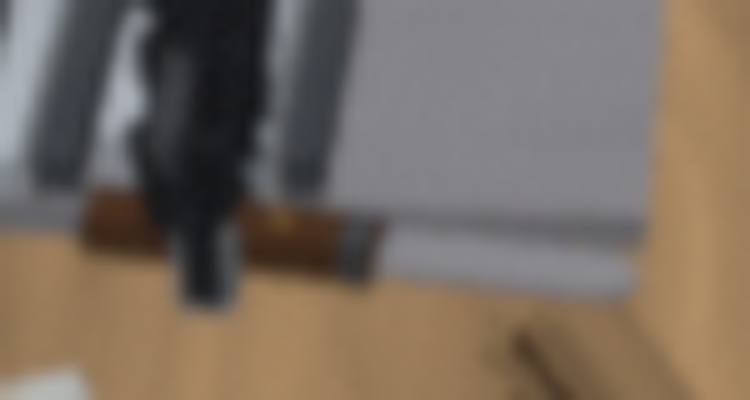

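```bash
python3 - <<'E'
from h import *
c=cv2.imread("pics/scene21.png")
crop(c,120,120,210,180,8,"zs21.png")
E
```

```text
(no output)
```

View pics/zs21.png

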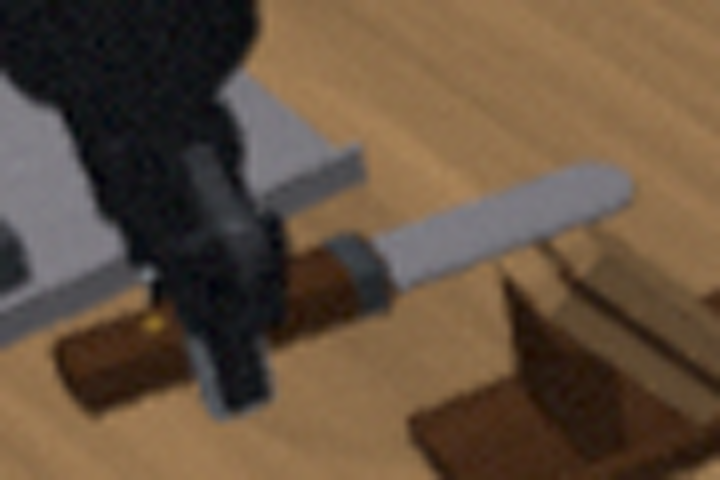

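```bash
python3 - <<'E'
from h import *
S=cam("scene");D=cam("side")
s=lambda x,y:(x/8+120-.45,y/8+120-.45)
d=lambda x,y:(x/10+235-.45,y/10+125-.45)
tip=tri([(S,s(632,182)),(D,d(634,278))]);sh=tri([(S,s(388,262)),(D,d(383,254))]);bt=tri([(S,s(82,385)),(D,d(85,222))])
print(tip,sh,bt)
for a,b in [(tip[0],sh[0]),(sh[0],bt[0]),(tip[0],bt[0])]:
    v=a-b; print(np.linalg.norm(v), "elev",np.arcsin(v[2]/np.linalg.norm(v)))
# project predicted level knife: TCP
e=np.array([606.6,-300.4,84.4]); x=np.array([-.988,.156,0])
for el in [-.1,0,.1,.2]:
    g=e+np.array([0,0,20]); f=x*np.cos(el)+np.array([0,0,np.sin(el)])
    P=[g+f*146.5,g+f*56.5,g-f*48.5]
    print(el,((proj(S,P)+.45-[120,120])*8).round().tolist(),((proj(D,P)+.45-[235,125])*10).round().tolist())
E
```

```text
(array([ 461.1, -270.6,  105.9]), [0.4, 0.4]) (array([ 546.9, -285.7,  108.2]), [2.4, 2.4]) (array([ 650.8, -297. ,  112.7]), [1.1, 1.1])
87.14239376592639 elev -0.02656374360076214
104.59315245752394 elev -0.04251526574867429
191.62460168066954 elev -0.03528474423212499
-0.1 [[621.0, 215.0], [373.0, 290.0], [56.0, 386.0]] [[630.0, 306.0], [375.0, 262.0], [79.0, 211.0]]
0 [[618.0, 179.0], [371.0, 276.0], [59.0, 398.0]] [[632.0, 270.0], [375.0, 248.0], [80.0, 223.0]]
0.1 [[611.0, 143.0], [367.0, 262.0], [64.0, 410.0]] [[630.0, 233.0], [374.0, 234.0], [81.0, 235.0]]
0.2 [[599.0, 109.0], [361.0, 249.0], [70.0, 421.0]] [[624.0, 196.0], [371.0, 220.0], [84.0, 247.0]]
```

The knife is level to about −0.03 rad by scene and side triangulation. I'll firm the grip, lift it off the rim and carry it over the roller.

Emit:
carry_out([
  [0,0,0],
  [0,0,0],
  [0,0,0],
  [0,0,-5],
  [0,0,-10],
  [0,0,-15],
  [0,0,-20],
  [0,0,-20],
  [0,0,-7],
  [0,0,0],
], spin=[0,0,0,0,0,0,0,0,0,0], newtons=80)

```text
time_s: 23.28
eef_pos: [608.1, -301.3, 165.5]
tcp_rot: [-3.14, 0.004, 2.985]
contact_force: [0.8, 0.0, -1.3]
gripper_width: 22.8
```

Emit:
carry_out([
  [2,10,0],
  [4,20,0],
  [5.5,28,0],
  [5.5,28,0],
  [5.5,28,0],
  [5.5,28,0],
  [5.5,28,0],
  [5.5,28,0],
  [5.5,28,0],
  [5,25,0],
  [4,18,0],
  [2.2,12,0],
  [0,0,0],
  [0,0,0],
  [0,0,0],
], spin=[0,0,0,0,0,0,0,0,0,0,0,0,0,0,0])

```text
time_s: 24.53
eef_pos: [596.0, -15.0, 162.2]
tcp_rot: [-3.141, -0.001, 2.984]
contact_force: [0.4, 0.1, -1.9]
gripper_width: 22.7
```

```bash
python3 - <<'E'
from h import *
a=snap('w22')
c=ctrl.snapshot("scene"); b=ctrl.snapshot("side")
cv2.imwrite("pics/scene22.png",c);cv2.imwrite("pics/side22.png",b)
go([595.3,-14.5,161],2.985)
E
```

```text
w22 24.5333 [596.  -15.  162.2] [-3.1 -0.   3. ]
tool shift [1.  0.9 1.4] TCP [596.2 -15.6 162.4] rpy [-3.1 -0.   3. ] spin -0.002
```

View pics/w22.png

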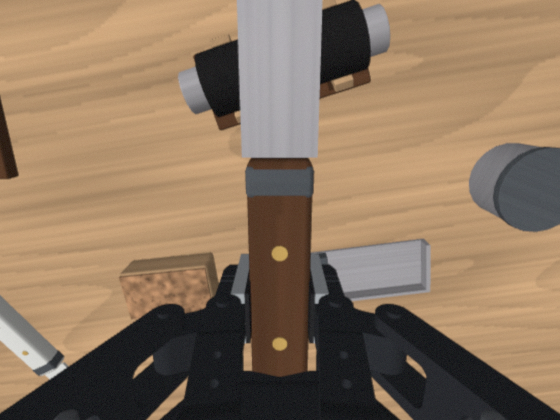

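View pics/scene22.png

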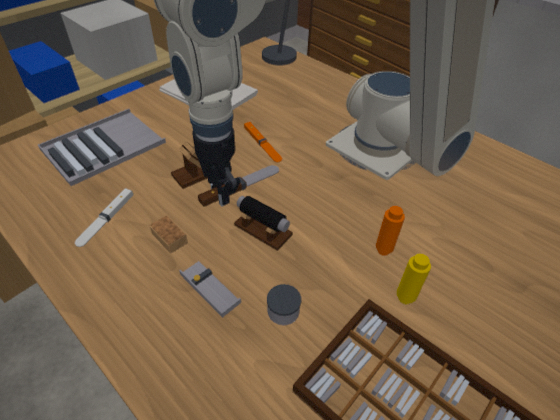

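View pics/side22.png

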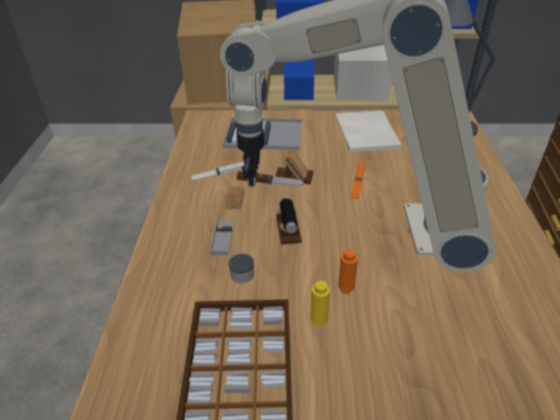

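Knife and roller are both visible. I'll triangulate the blade's tip and shoulder and the roller's ends as the last check.

```bash
python3 - <<'E'
from h import *
c=cv2.imread("pics/scene22.png");b=cv2.imread("pics/side22.png")
crop(c,190,150,300,250,6,"zs22.png"); crop(b,230,160,320,250,6,"zd22.png")
E
```

```text
(no output)
```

View pics/zs22.png

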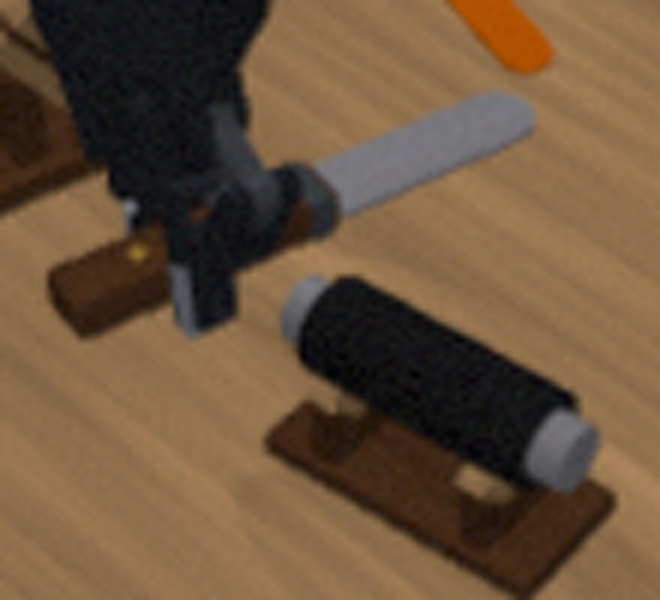

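View pics/zd22.png

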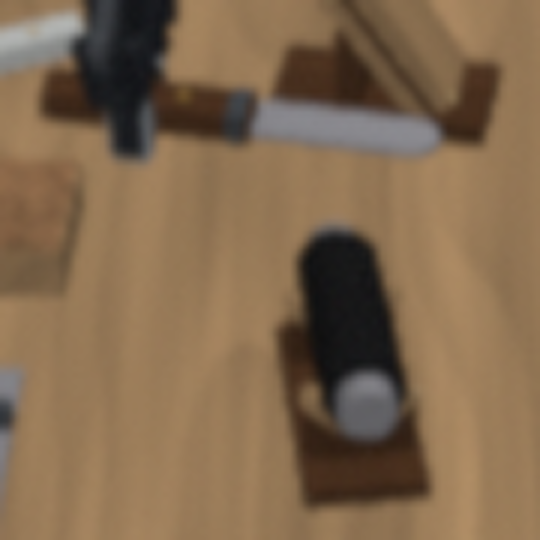

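```bash
python3 - <<'E'
from h import *
S=cam("scene");D=cam("side")
s=lambda x,y:(x/6+190-.4,y/6+150-.4)
d=lambda x,y:(x/6+230-.4,y/6+160-.4)
tip=tri([(S,s(533,113)),(D,d(441,141))]);sh=tri([(S,s(328,190)),(D,d(252,120))]);bt=tri([(S,s(68,303)),(D,d(44,95))])
n=tri([(S,s(580,452)),(D,d(368,415))])
print(tip,sh,bt,"roller near end",n)
for a,b in [(tip[0],sh[0]),(sh[0],bt[0]),(tip[0],bt[0])]:
    v=a-b; print(np.linalg.norm(v).round(1), "elev",round(np.arcsin(v[2]/np.linalg.norm(v)),3))
ax=np.array([-.1435,.9896,0]); rc=n[0]-70*ax
bm=(tip[0]+sh[0])/2; print("roller c",rc,"blade mid",bm,"horiz",np.linalg.norm((bm-rc)[:2]), np.linalg.norm((bm-[494.3,2.5,0])[:2]))
st=ctrl.read_state(); print(st["time_s"],st["gripper_width"],st["contact_force"])
E
```

```text
(array([448.4,  12.3, 179.7]), [0.2, 0.2]) (array([538.1,  -0.9, 185.5]), [2.5, 2.5]) (array([639.7, -18.5, 187.4]), [2.3, 2.3]) roller near end (array([481.7,  73.9,  63. ]), [2.6, 2.6])
90.8 elev -0.064
103.2 elev -0.018
193.9 elev -0.04
roller c [491.8   4.7  63. ] blade mid [493.2   5.7 182.6] horiz 1.7694336866229508 3.3494096478930335
24.6833 22.909711384739516 [ 0.4  0.4 -1.2]
```

Every check is within limits, so I'm handing in.

```bash
python3 - <<'E'
from h import *
print(ctrl.finish_job()); s=ctrl.read_state(); print(s["time_s"],s["gripper_width"],s["eef_pos"])
E
```

```text
the job is handed in; nothing more can be done
None
the job is handed in; nothing more can be done
```

The job is handed in at about 24.7 s of the 72 s allowed, with no verdict given. The roller lies free in the cradle and the knife is held level over it.

**What I did**
- **Roller:** I gripped the standing roller near its top and tilted it onto its side with its foot on the bench. Then I regripped it at its middle, lowered it into the V cradle and let go.
- **Knife:** I drew the knife out along its 35° slot. I pivoted it level in the grip against the fixed block's rim, firmed the grip to 80 N and carried it over the roller.
- **Left alone:** I did not go near the ink tin, composing stick or planer block, and they look unmoved in the last pictures. I did not measure their positions.

**Last checks** (scene and side views together, just before handing in)
- **Roller:** its centre measures about (492, 5) mm, against a seat at (494, 4). The measured height is 63 mm against 60 mm, within measuring error. An earlier single wrist view put the centre about 4 mm off along the axis; both are inside the 16 mm allowed.
- **Knife level:** it tips down toward the blade by about 0.04 rad. Separate estimates ran from 0.02 to 0.06, against a limit of 0.22.
- **Blade:** its middle is 2–3 mm sideways of the roller's centre and about 183 mm up, so roughly 100 mm above the roller's top.
- **Hold:** the gripper opening was steady at about 23 mm and the force on the tool was near the knife's weight.

Two small disagreements:
- Height measurements from close-together wrist views read up to about 7 mm low for the roller's top (133 mm instead of 140).
- In the last check the scene and side rays missed each other by up to 2.6 mm.

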